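# Heart cutter out of the lidded cutter box

### The arm

A 6-joint arm with a two-finger parallel gripper is mounted at the origin on a cart in front of the work surface, level with it; the furniture and walls round the work are solid. World frame = base frame: x ahead of the robot, y to its left, z up, the work surface at z = 0. Lengths are in m, angles in rad, forces in N, time in s.
With the tool pointing down it reaches from about 0.3 to 0.875 m from the base axis. Payload 6.4 kg.
Tool frame: the origin (TCP) lies at the very end of the fingers, on their centre line; the grasp point (between the pads) lies 19 mm behind it; z points along the fingers, y is the line along which they close (so a half turn about z gives the same grasp; the last joint's range is limited). The gripper opens to 85 mm and grips with 20 to 120 N. Pads are 22 mm wide; open, the fingers measure 114 mm over their backs; the gripper's body (76 mm by 85 mm) begins 54 mm behind the grasp point. The pads swing forward as they close: fully open they stand 13 mm farther back than shut.
Start: joints at [0.932, 0.181, 1.607, -0, 1.354, -0.206], TCP at [0.241, 0.522, 0.231] pointing down, gripper open.
Joint ranges: [-2.99, 2.99], [-0.89, 2.07], [0.3, 2.58], [-1.14, 4.28], [0, 2.63], [-3.12, 3.12]. Speed limits (rad/s): [2.57, 2.57, 3.01, 3.14, 3.14, 3.14].

### API

Orientations are given as a unit quaternion [w, x, y, z].
In Python, from bench import ctrl gives the robot as it stands.
- The arm moves only by the tool jog_arm, never from a script. Its argument "series" is a list that holds one entry, the list of rows, each a list of 7 numbers: the shift along the tool's x, y, z in mm, then the turn, a rotation vector about the tool's x, y, z in rad, then the finger opening in mm, from 0 to 85.4. In form: [[[tx, ty, tz, rx, ry, rz, gripper], ...]]. A call has exactly 10 rows; each row shifts and turns the commanded pose from where the row before left it, along the tool's axes as they then stand; what a row does not reach is not made up. A row lasts 1/10 s, in which the tool goes at most 50 mm and 8.59 degrees, less where a joint would pass 70% of its speed; a pose out of reach is approached as far as the arm can. A call with a gripper value outside its range is refused whole. The fingers move at their own pace and stop on an object; the grip force is fixed at half the most. Time passes only in rows, so rows that do not move let the fingers close, or fill a call up. It gives the time, the measured TCP pose, the force, the opening and the grip force at its end, in the units of the state.
- ctrl.get_obs(): the state, without advancing time (a new reading comes with each control period).
- ctrl.camera(name): name is "scene" or "top"; returns a dict with "frame" (480x640x3 uint8, blue, green, red), "z_map" (480x640 float32, m along the optical axis (not along the pixel's ray), 0 where there is no reading), "fx", "fy", "cx", "cy" (pixels), "xyz" and "rotation" of the camera in the world. Camera axes: x right, y down, z forward; pixel columns grow to the right and rows downward; lengths in m; the calibration is good to about 2 mm. A picture is of the moment at which its call begins.
- ctrl.hand_in(): hands the job in; it is judged then, once.
The state is a dict: "time_s": time; "q": joint angles; "dq": joint speeds; "joint_efforts": joint torques, N m; "eef_pos": TCP position; "eef_rot": TCP orientation; "wrist_force": force on the tool from outside, world axes, zero at the start; "torque": the same for the moment, N m; "opening": opening from 0.0 (shut) to 1.0 (fully open); "grasp_force": force on a finger pad.
Only numpy, scipy, OpenCV 4.12 (cv2) and the standard library are available. Lean on these libraries where they do the work, as an engineer would, in place of code of your own. Each camera call takes 0.05 s, during which the arm holds its last target. There are 200 camera calls.

### The job

The heart cookie cutter lies in the wooden cutter box under its lid, and the kitchen timer and the salt shaker stand on the lid: stand those two on the dark tray, lift the lid off and lay it flat on the tray as well, then lay the heart cutter flat in the middle of the plate, where it will be floured, and leave the star cutter in the box. Afterwards fit the lid back so that it sits fully home on the box, and stand the timer and the salt shaker upright again on the lid, each in the middle of the cork pad it had stood on. Do not tip the timer or the shaker over, and leave the tomato and the lemon alone.

Things in the scene. Friction and masses are not known exactly. Their poses are not given: they have to be found in the camera images.
- cutter_box: Open light wooden box, fixed, 150 (x) x 300 (y) x 50 mm high, walls and floor 8 mm. Origin: centre of underside; y along its length. Partitions 28 mm high at y = +-82 mm leave a middle compartment 134 (x) x 160 mm in which the two cutters lie side by side along y; 38 mm high nozzles stand in the end compartments.
- box_lid: Loose wooden lid with window, 0.3 kg, 150 x 300 mm (y). Origin: middle of the underside of its 6 mm deep rebate, which drops into the box mouth with 3 mm play a side; flat top 13 mm above. Home: 44 mm above the box origin, axes parallel (either way). Handle: dark bar along x, 142 long, 12 wide, 31 to 43 mm above origin. Cork pads, 61 mm, at y = +-115 mm carry timer and shaker (varying).
- timer: Cream wind-up kitchen timer, round, 63 mm across, 56 mm high with a grip bar on top (40 x 8 mm, from 44 to 56 mm); its sides are straight to about 45 mm. The dial does not turn. About 0.14 kg. Origin: centre of its underside, z up. Stands on one end of the lid.
- salt: Clear salt shaker with a grey cap, 90 mm high, about 0.1 kg, 44 mm across at most, the cap (from 66 mm up) 34 mm across. Origin: centre of its underside, z up. Stands on the other end of the lid.
- heart: Tin heart-shaped cookie cutter, solid to the touch, 60 mm from point to lobes (x, lobes at +x), 66 mm across the lobes (y), 22 mm high, 25 g; sides upright, a 3 mm rim round the top. Widest, best gripped, across the lobes at x = +10 mm. Origin: centre of underside, z up. Lies flat on the box floor at about y = +40 or -40 mm of the box, lobes towards one end, so that it is gripped across the box.
- star: Tin star-shaped cookie cutter, 69 (x) x 66 (y) x 22 mm high, beside the heart in the box. Origin: centre of its underside. To be left in the box.
- tray: Dark wooden serving tray, fixed, 280 (x) x 336 (y) mm, 264 x 320 mm inside, floor 8 mm thick, rim 16 mm high, steel grips up to 39 mm high on the ends at y = +-164 mm. Origin: centre of underside. The lid fits flat on it with its length along y, beside a strip for the timer and the shaker (e.g. lid at x = 48, the others at x = -75 mm).
- plate: Small plate with a blue and yellow painted rim, 183 mm across, 38 mm high at the rim, its flat middle about 120 mm across and 16 mm above the worktop. Fixed. Origin: centre of its underside.
- tomato: Red tomato, about 66 mm across and 74 mm high, on the worktop; not part of the job. Origin: centre of its underside.
- lemon: Yellow lemon, about 70 x 57 x 56 mm, on the worktop; not part of the job. Origin: centre of its underside.
Mind the look-alikes: they are no part of the job. What is shaped like the timer but pink or purple is not meant. Leave any blue look-alike of the salt alone.

How it is judged:
By the outcome, as a careful person would: the job done as asked, in the order asked, and still so for the second after the job is handed in, with the robot touching nothing.
It also fails if it takes over 141 s, if anything falls off the work surface, if the arm or the gripper's body presses on something with over 40 N, if the wrist force passes 120 N, or if a joint passes its speed limit or range.

## Working session

There is one attempt and no reset: what is moved stays moved. The work goes in short steps, Python scripts to look and compute and a tool call to move; the robot and the scene stay as the last step left them, time stands still between calls to the robot, and variables do not carry over. Pictures are saved under pics/ and viewed, at most 14 in all, crops included, and the job is handed in when it is done.

Besides the shell and the picture viewer there is one more tool, called as name(argument=value, ...) on one line, values as JSON. jog_arm: Moves the arm, as the interface text tells. Its arguments: {"type":"object","properties":{"series":{"type":"array"}},"required":["series"]}

```bash
ls; mkdir -p pics
cat > h.py <<'E'
import numpy as np, cv2
from bench import ctrl
def grab(n):
    c=ctrl.camera(n); z=c["z_map"]; v,u=np.mgrid[:480,:640]
    P=np.dstack([(u-c["cx"])/c["fx"]*z,(v-c["cy"])/c["fy"]*z,z])
    R=np.array(c["rotation"])
    if R.size==4:
        from scipy.spatial.transform import Rotation as Ro
        R=Ro.from_quat(np.roll(R,-1)).as_matrix()
    W=P@R.T+np.array(c["xyz"]); W[z==0]=np.nan
    return c,W
E
python3 - <<'E'
from h import *
for n in("top","scene"):
    c,W=grab(n); cv2.imwrite(f"pics/{n}0.png",c["frame"]); np.savez(f"{n}0.npz",W=W,f=c["frame"])
    print(n,c["xyz"],c["rotation"],c["fx"])
o=ctrl.get_obs();print(o)
E
```

```text
pics
top [ 0.26425219 -0.03424755  1.52063422] [ 0.08018308 -0.68239362  0.72198308 -0.08154783] 590.011863103545
scene [-0.04816324 -0.81017866  0.63291192] [-0.47192491  0.81667166 -0.291268    0.15967853] 448.69705212520967
{'time_s': 0.1, 'q': array([ 9.31703511e-01,  1.81464021e-01,  1.60787895e+00,  2.82310340e-06,
        1.35381146e+00, -2.06287372e-01]), 'dq': array([-1.25253954e-03, -1.25126203e-03, -2.40864104e-03,  6.14475800e-05,
       -3.73042435e-04, -1.31762460e-03]), 'joint_efforts': array([ 4.54682558e-04, -4.45873618e+01, -3.52236986e+01, -2.06208529e-04,
        4.00419187e-03, -2.07465047e-05]), 'eef_pos': array([0.24084731, 0.52159399, 0.23048983]), 'eef_rot': array([-3.21588836e-04,  2.14717877e-01,  9.76675803e-01, -7.11595104e-04]), 'wrist_force': array([-0.30734451, -0.38937832, -0.46422421]), 'torque': array([ 0.01952847, -0.04527192, -0.01493843]), 'grasp_force': 0.0, 'opening': 0.9991992261091144}
```

View pics/top0.png

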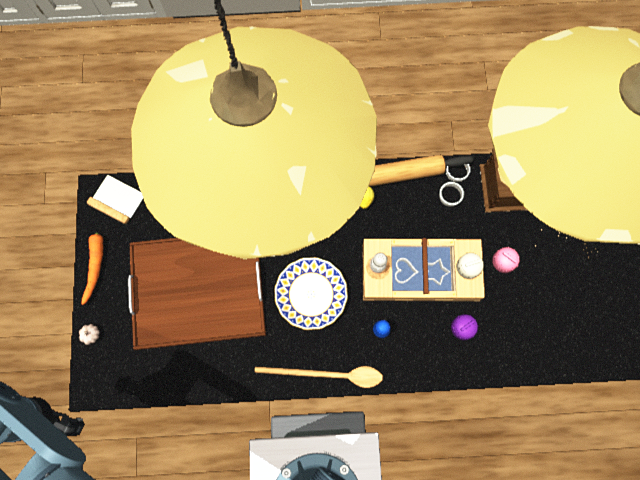

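View pics/scene0.png

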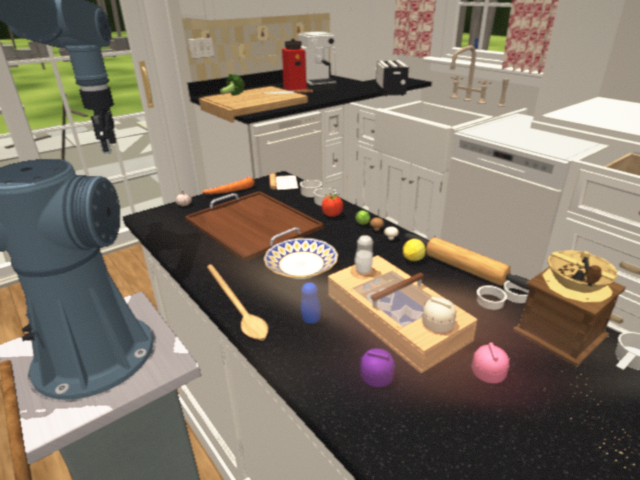

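Candidates in the top view: the cream timer at (470,265), not pink (506,260) or purple (465,327). The grey-cap salt is at (379,263), not blue (382,328). Through the lid window the heart is at (405,268) and the star at (438,270). The plate is at (311,293) and the tray at (197,292).

```bash
cat > m.py <<'E'
from h import *
d=np.load("top0.npz"); W=d["W"]; f=d["f"]
def reg(u0,u1,v0,v1,z0,z1):
    P=W[v0:v1,u0:u1].reshape(-1,3); return P[(P[:,2]>z0)&(P[:,2]<z1)]
def rect(P): 
    r=cv2.minAreaRect((P[:,:2]*1000).astype(np.float32)); return np.round(r[0],1),np.round(r[1],1),round(r[2],2)
def circ(P):
    (c,r)=cv2.minEnclosingCircle((P[:,:2]*1000).astype(np.float32)); return np.round(c,1),round(r,1)
print("lamp zmin",np.nanmin(W[100:240,140:370,2][W[100:240,140:370,2]>.3]),W[60:240:40,140:370:60,2])
print("worktop",np.nanmedian(W[360:375,400:500,2]))
print("lidtop",rect(reg(355,492,230,308,.047,.068)),np.median(reg(355,492,230,308,.05,.068)[:,2]))
print("handle",rect(reg(415,436,230,308,.078,.1)))
P=reg(455,490,245,285,.063,.13);print("timer",circ(P),P[:,2].max(),rect(P)); P=P[P[:,2]>.104];print(" bar",len(P),rect(P))
P=reg(362,395,240,285,.11,.16);print("saltcap",circ(P),P[:,2].max()); P=reg(362,395,240,285,.063,.16);print("salt all",circ(P))
for z0,z1 in((.028,.05),(.010,.05)):
    P=reg(268,352,250,335,z0,z1);print("plate",circ(P),np.median(P[:,2]))
P=reg(120,272,232,355,.004,.03);print("tray",rect(P));
P=reg(120,272,232,355,.025,.05);a=P[P[:,1]>P[:,1].mean()];b=P[P[:,1]<P[:,1].mean()];print("grips",a.mean(0),b.mean(0))
print("win heart", np.round(W[268,400:412:3],3))
# tray corners visible
for u,v in((133,240),(137,347),(265,333),(131,310),(262,280)): print(u,v,np.round(W[v,u],3))
c=f[225:345,350:530]; cv2.imwrite("pics/crop0.png",cv2.resize(c,None,fx=4.4,fy=4.4,interpolation=cv2.INTER_CUBIC))
E
python3 m.py
```

```text
lamp zmin 0.8729834413923286 [[-0.89751355  0.93349124  0.96642677  0.91673432]
 [ 0.88431118  0.96584793  0.9911946   0.94099581]
 [ 0.89423963  0.95723636  0.96555322  0.93880933]
 [ 0.88510181  0.93335762  0.93936864  0.91990318]
 [-0.00570909  0.90112549  0.91174944  0.89368047]]
worktop 0.00028064195647781176
lidtop (array([ 545.9, -300.6]), array([300.8, 150.7]), 86.4) 0.057037492902226816
handle (array([ 545.3, -300.4]), array([ 13.7, 140.4]), 86.36)
timer (array([ 546.9, -411.8]), 58.2) 0.122308976783841 (array([ 546.8, -412.2]), array([65.3, 97.7]), 87.01)
 bar 195 (array([ 538.9, -412.3]), array([51.2, 46.5]), 32.76)
saltcap (array([ 557.3, -183.7]), 18.7) 0.152022992243676
salt all (array([ 564.9, -189.9]), 65.2)
plate (array([501.7, -13. ]), 92.9) 0.034319291939293395
plate (array([511.3,   7.1]), 115.3) 0.022360695865092817
tray (array([525.5, 289.9]), array([406.5, 320.4]), 86.81)
grips [0.52694445 0.44541791 0.03721317] [0.54178273 0.11931266 0.03757685]
win heart [[ 0.548 -0.242  0.055]
 [ 0.547 -0.25   0.057]
 [ 0.546 -0.257  0.058]
 [ 0.546 -0.265  0.056]]
133 240 [ 0.675  0.453 -0.002]
137 347 [0.39  0.431 0.022]
265 333 [0.407 0.108 0.014]
131 310 [0.482 0.443 0.035]
262 280 [0.547 0.113 0.001]
```

View pics/crop0.png

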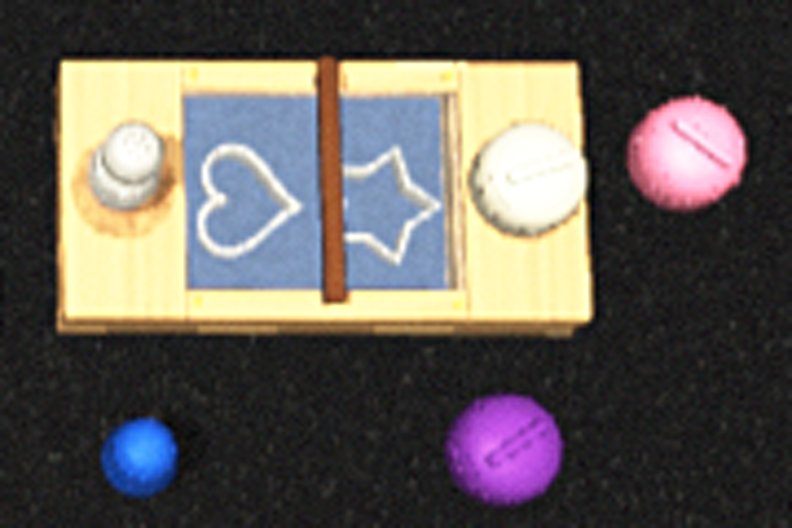

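The crop confirms it: the cream timer is at the right end, the clear salt with grey cap is at the left end, and the heart is on the salt side with its lobes towards the salt. I align the tool with the box and travel over the timer.

jog_arm(series=[[[0,0,0,0,0,0.12,85],[0,0,0,0,0,0.12,85],[0,0,0,0,0,0.12,85],[0,0,0,0,0,0.12,85],[0,0,0,0,0,0.12,85],[0,0,0,0,0,0.12,85],[0,0,0,0,0,0.12,85],[0,0,0,0,0,0.12,85],[0,0,0,0,0,0.12,85],[0,0,0,0,0,0.12,85]]])

```text
time_s: 1.1
eef_pos: [0.2409, 0.5217, 0.2308]
eef_rot: [0.0, 0.73, 0.683, -0.001]
wrist_force: [0.3, 0.0, -0.6]
opening: 1.0
grasp_force: 0.0
```

jog_arm(series=[[[-45,18,0,0,0,0,85],[-45,18,0,0,0,0,85],[-45,18,0,0,0,0,85],[-45,18,0,0,0,0,85],[-45,18,0,0,0,0,85],[-45,18,0,0,0,0,85],[-45,18,0,0,0,0,85],[-45,18,0,0,0,0,85],[-45,18,0,0,0,0,85],[-45,18,0,0,0,0,85]]])

```text
time_s: 2.1
eef_pos: [0.3929, 0.0598, 0.2313]
eef_rot: [0.0, 0.729, 0.685, 0.0]
wrist_force: [0.6, 0.1, 0.0]
opening: 0.993
grasp_force: 0.0
```

jog_arm(series=[[[-45,18,0,0,0,0,85],[-45,18,0,0,0,0,85],[-45,18,0,0,0,0,85],[-45,18,0,0,0,0,85],[-45,18,0,0,0,0,85],[-45,18,0,0,0,0,85],[-45,18,0,0,0,0,85],[-45,18,0,0,0,0,85],[-40,15,0,0,0,0,85],[0,0,0,0,0,0,85]]])

```text
time_s: 3.1
eef_pos: [0.5267, -0.3523, 0.2296]
eef_rot: [-0.0, 0.73, 0.683, -0.001]
wrist_force: [0.3, 0.4, 0.1]
opening: 0.992
grasp_force: 0.0
```

```bash
cat > go.py <<'E'
# usage: go.py x y z yawOfToolY(deg)  -> shift in present tool axes (mm) and turn about tool z
import sys; from h import *
from scipy.spatial.transform import Rotation as Ro
o=ctrl.get_obs(); R=Ro.from_quat(np.roll(o["eef_rot"],-1)).as_matrix()
p=o["eef_pos"]*1000; yw=np.degrees(np.arctan2(R[1,1],R[0,1]))
print("t",round(o["time_s"],1),"pos",p.round(1),"toolz",R[:,2].round(3),"yawY",round(yw,2),"open",round(o["opening"]*85.4,1),"F",o["wrist_force"].round(1),"q6",round(o["q"][5],2))
a=[float(v) for v in sys.argv[1:]]
for i in range(0,len(a),4):
    x,y,z,w=a[i:i+4]; print("shift",(R.T@(np.array([x,y,z])-p)).round(1),"rz",np.round(np.radians(yw-w),4)); p=np.array([x,y,z])
E
cat > m2.py <<'E'
from h import *
c,W=grab("scene")
def sel(x0,x1,y0,y1,z0,z1):
    m=(W[...,0]>x0)&(W[...,0]<x1)&(W[...,1]>y0)&(W[...,1]<y1)&(W[...,2]>z0)&(W[...,2]<z1); return W[m]
def fitc(P,r):
    from scipy.optimize import least_squares
    s=least_squares(lambda c:np.hypot(*(P[:,:2]-c).T)-r,P[:,:2].mean(0)+[.01,.02],loss="soft_l1",f_scale=.002); return (s.x*1000).round(1),len(P)
print("salt cap",fitc(sel(.5,.62,-.25,-.13,.126,.142),.017))
print("salt bodyfit", [ (z,fitc(sel(.5,.62,-.25,-.13,z,z+.01),.021)) for z in(.075,.09,.1)])
print("timer",fitc(sel(.48,.6,-.47,-.36,.065,.098),.0315))
P=sel(.35,.75,.05,.5,.022,.045);a=P[P[:,1]>.28];b=P[P[:,1]<.28];print("grips",[(np.ptp(q,0).round(3),((q.max(0)+q.min(0))/2).round(4)) for q in(a,b)])
P=sel(.35,.75,.05,.5,.010,.020);r=cv2.minAreaRect((P[:,:2]*1000).astype(np.float32));print("tray rim",r)
P=sel(.4,.62,-.11,.09,.033,.045);print("plate",cv2.minEnclosingCircle((P[:,:2]*1000).astype(np.float32)))
P=sel(.42,.68,-.5,-.1,.048,.062);print("lid",cv2.minAreaRect((P[:,:2]*1000).astype(np.float32)))
P=sel(.42,.68,-.36,-.24,.078,.092);print("handle",cv2.minAreaRect((P[:,:2]*1000).astype(np.float32)))
E
python3 m2.py; python3 go.py 539 -413 130 -3.6 539 -413 63 -3.6
```

```text
salt cap (array([ 559.5, -182.7]), 113)
salt bodyfit [(0.075, (array([ 556.9, -183.5]), 62)), (0.09, (array([ 558. , -182.5]), 84)), (0.1, (array([ 559.9, -181.6]), 70))]
timer (array([ 542.3, -411.6]), 535)
grips [(array([0.1  , 0.015, 0.018]), array([0.524 , 0.4451, 0.031 ])), (array([0.311, 0.143, 0.023]), array([0.5943, 0.1216, 0.0334]))]
tray rim ((576.564697265625, 270.48785400390625), (368.76171875, 428.0411682128906), 3.8508551120758057)
plate ((499.5965576171875, -13.12890625), 94.2339859008789)
lid ((545.1051025390625, -301.4124755859375), (301.30303955078125, 153.34848022460938), 86.75109100341797)
handle ((544.9884643554688, -301.32391357421875), (13.943675994873047, 141.735107421875), 86.75489044189453)
t 3.1 pos [ 526.3 -349.5  229.6] toolz [-0.002  0.001 -1.   ] yawY -3.72 open 84.8 F [ 0.   0.6 -0.4] q6 -0.71
shift [-62.6  16.9  99.5] rz -0.0021
shift [-0.1  0.1 67. ] rz -0.0021
```

jog_arm(series=[[[-31,9.5,0,0,0,0,85],[-31,9.5,20,0,0,0,85],[0,0,40,0,0,0,85],[0,0,40,0,0,0,85],[0,0,30,0,0,0,85],[0,0,20,0,0,0,85],[0,0,16,0,0,0,85],[0,0,0,0,0,0,85],[0,0,0,0,0,0,50],[0,0,0,0,0,0,50]]])

```text
time_s: 4.15
eef_pos: [0.543, -0.4112, 0.068]
eef_rot: [0.002, 0.729, 0.685, -0.0]
wrist_force: [0.5, -0.8, 0.9]
opening: 0.708
grasp_force: 64.6
```

jog_arm(series=[[[0,0,0,0,0,0,50],[0,0,0,0,0,0,50],[0,0,0,0,0,0,50],[0,0,0,0,0,0,50],[0,0,0,0,0,0,50],[0,0,0,0,0,0,50],[0,0,0,0,0,0,50],[0,0,0,0,0,0,50],[0,0,0,0,0,0,50],[0,0,-5,0,0,0,50]]])

```text
time_s: 5.15
eef_pos: [0.5421, -0.4105, 0.0709]
eef_rot: [0.0, 0.729, 0.685, 0.0]
wrist_force: [-0.5, -0.0, -2.1]
opening: 0.706
grasp_force: 65.0
```

```bash
cat > m3.py <<'E'
# tray pose: fit outline points from top view (rim height) with known size
from h import *
from scipy.optimize import least_squares
W=np.load("top0.npz")["W"]; P=W[255:355,120:275].reshape(-1,3)*1000
g=P[(P[:,2]>24)&(P[:,2]<42)]; l=g[g[:,1]>300]; r=g[g[:,1]<170]
print("grip L",l[:,:2].min(0),l[:,:2].max(0),"R",r[:,:2].min(0),r[:,:2].max(0))
# near rim: per y column smallest x with z>10
n=[]
for y in range(150,420,10):
    q=P[(abs(P[:,1]-y)<4)&(P[:,2]>11)&(P[:,2]<20)&(P[:,0]<440)]
    if len(q): n.append((y,np.percentile(q[:,0],5),np.percentile(q[:,0],95)))
n=np.array(n); k=np.polyfit(n[:,0],n[:,1],1);k2=np.polyfit(n[:,0],n[:,2],1)
print("near edge slope deg",np.degrees(np.arctan(k[0])),np.degrees(np.arctan(k2[0])),"x at y=282",np.polyval(k,282),np.polyval(k2,282))
print(np.nanmedian(P[(P[:,1]>200)&(P[:,1]<350)&(P[:,0]>450)&(P[:,0]<600)][:,2]))
E
python3 m3.py; python3 go.py 541 -412 160 -3.6
```

```text
grip L [422.5070001  440.28666996] [573.79375155 452.83930821] R [424.12797593 111.85896131] [590.91337075 123.95894915]
near edge slope deg -2.9190850635454133 -0.01702853651049882 x at y=282 395.6744724535504 433.3108866794734
8.44606111108359
t 5.2 pos [ 542.1 -410.5   70.9] toolz [ 0. -0. -1.] yawY -3.56 open 60.3 F [-0.5 -0.  -2.1] q6 -0.76
shift [ -1.6  -0.9 -89.1] rz 0.0008
```

jog_arm(series=[[[0,0,-10,0,0,0,50],[0,0,-25,0,0,0,50],[0,0,-35,0,0,0,50],[0,0,-35,0,0,0,50],[20,-4,-25,0,0,0,50],[40,-8,0,0,0,0,50],[40,-8,0,0,0,0,50],[40,-8,0,0,0,0,50],[40,-8,0,0,0,0,50],[40,-8,0,0,0,0,50]]])

```text
time_s: 6.15
eef_pos: [0.5111, -0.1866, 0.2009]
eef_rot: [0.0, 0.729, 0.685, 0.0]
wrist_force: [0.3, 0.5, -1.8]
opening: 0.707
grasp_force: 65.3
```

jog_arm(series=[[[40,-8,0,0,0,0,50],[40,-8,0,0,0,0,50],[40,-8,0,0,0,0,50],[40,-8,0,0,0,0,50],[40,-8,0,0,0,0,50],[40,-8,0,0,0,0,50],[40,-8,10,0,0,0,50],[40,-8,20,0,0,0,50],[25,-6,20,0,0,0,50],[0,0,0,0,0,0,50]]])

```text
time_s: 7.15
eef_pos: [0.4601, 0.1632, 0.148]
eef_rot: [-0.002, 0.727, 0.686, -0.002]
wrist_force: [0.7, 0.1, -1.9]
opening: 0.706
grasp_force: 65.4
```

```bash
python3 go.py 461.1 198.5 21 -3.6
python3 - <<'E'
from h import *
c,W=grab("scene"); cv2.imwrite("pics/s1.png",c["frame"])
m=(W[...,0]>.42)&(W[...,0]<.52)&(abs(W[...,1]-.18)<.06)&(W[...,2]>.03)&(W[...,2]<.3)
P=W[m];h=np.histogram(P[:,2],bins=np.arange(.03,.3,.01));print(list(zip(h[1].round(2),h[0])))
E
```

```text
t 7.2 pos [460.1 163.2 148. ] toolz [-0.005  0.    -1.   ] yawY -3.33 open 60.3 F [ 0.7  0.1 -1.9] q6 0.15
shift [ 35.3  -0.4 127.1] rz 0.0046
[(np.float64(0.03), np.int64(0)), (np.float64(0.04), np.int64(0)), (np.float64(0.05), np.int64(0)), (np.float64(0.06), np.int64(0)), (np.float64(0.07), np.int64(0)), (np.float64(0.08), np.int64(0)), (np.float64(0.09), np.int64(0)), (np.float64(0.1), np.int64(0)), (np.float64(0.11), np.int64(0)), (np.float64(0.12), np.int64(0)), (np.float64(0.13), np.int64(10)), (np.float64(0.14), np.int64(77)), (np.float64(0.15), np.int64(92)), (np.float64(0.16), np.int64(108)), (np.float64(0.17), np.int64(142)), (np.float64(0.18), np.int64(158)), (np.float64(0.19), np.int64(65)), (np.float64(0.2), np.int64(85)), (np.float64(0.21), np.int64(83)), (np.float64(0.22), np.int64(128)), (np.float64(0.23), np.int64(109)), (np.float64(0.24), np.int64(138)), (np.float64(0.25), np.int64(162)), (np.float64(0.26), np.int64(99)), (np.float64(0.27), np.int64(63)), (np.float64(0.28), np.int64(121))]
```

View pics/s1.png

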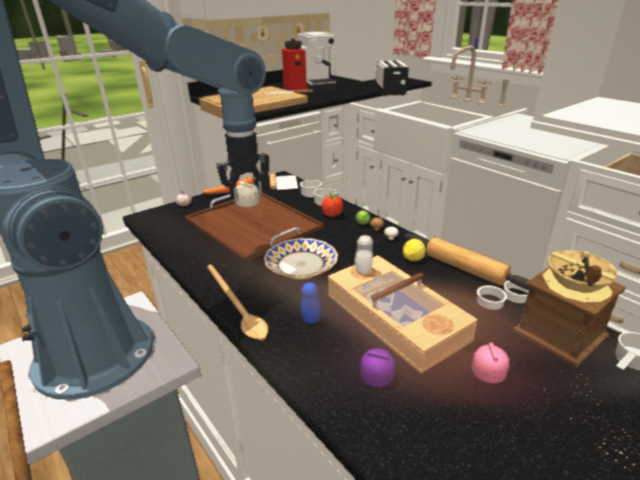

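The picture shows the timer held upright at (247,193) and the emptied pad at (437,323). I set it down.

jog_arm(series=[[[18,0,10,0,0,0,50],[17,0,30,0,0,0,50],[0,0,30,0,0,0,50],[0,0,25,0,0,0,50],[0,0,15,0,0,0,50],[0,0,8,0,0,0,50],[0,0,4,0,0,0,50],[0,0,2,0,0,0,50],[0,0,2,0,0,0,50],[0,0,0,0,0,0,50]]])

```text
time_s: 8.2
eef_pos: [0.4659, 0.1955, 0.0249]
eef_rot: [0.0, 0.729, 0.685, 0.0]
wrist_force: [-0.7, -0.5, -1.6]
opening: 0.704
grasp_force: 65.6
```

```bash
python3 go.py 461.1 198.5 19 -3.6
```

```text
t 8.2 pos [465.9 195.5  24.9] toolz [ 0.001  0.    -1.   ] yawY -3.55 open 60.1 F [-0.7 -0.5 -1.6] q6 0.22
shift [ 2.7 -5.   5.9] rz 0.0008
```

jog_arm(series=[[[2,-4,2,0,0,0,50],[0,0,2,0,0,0,50],[0,0,1,0,0,0,50],[0,0,1,0,0,0,50],[0,0,0,0,0,0,50],[0,0,0,0,0,0,70],[0,0,0,0,0,0,70],[0,0,0,0,0,0,70],[0,0,-20,0,0,0,70],[0,0,-40,0,0,0,70]]])

```text
time_s: 9.2
eef_pos: [0.4587, 0.1971, 0.0761]
eef_rot: [-0.002, 0.729, 0.685, -0.003]
wrist_force: [0.4, -0.7, -0.0]
opening: 0.82
grasp_force: 0.0
```

jog_arm(series=[[[0,0,-40,0,0,0,70],[-20,4,-40,0,0,0,70],[-35,9,-10,0,0,0,85],[-40,9,0,0,0,0,85],[-40,9,0,0,0,0,85],[-40,9,0,0,0,0,85],[-40,9,0,0,0,0,85],[-40,9,0,0,0,0,85],[-40,9,0,0,0,0,85],[0,0,0,0,0,0,85]]])

```text
time_s: 10.2
eef_pos: [0.5109, -0.1056, 0.1686]
eef_rot: [0.001, 0.73, 0.683, -0.0]
wrist_force: [0.6, 0.2, 0.1]
opening: 0.997
grasp_force: 0.0
```

```bash
python3 go.py 558 -183 190 -3.6
python3 - <<'E'
from h import *
c,W=grab("scene")
m=(abs(W[...,0]-.465)<.06)&(abs(W[...,1]-.195)<.06)&(W[...,2]>.02)&(W[...,2]<.1)
P=W[m];print(P[:,2].max(), P[P[:,2]>.05].mean(0), len(P))
E
```

```text
t 10.2 pos [ 510.9 -105.6  168.6] toolz [ 0.001 -0.002 -1.   ] yawY -3.83 open 85.1 F [0.6 0.2 0.1] q6 -0.36
shift [-74.1  52.2 -21.2] rz -0.0041
0.06544765568873101 [0.45757261 0.18922269 0.05574659] 377
```

jog_arm(series=[[[-38,26,0,0,0,0,85],[-36,26,0,0,0,0,85],[0,0,10,0,0,0,85],[0,0,25,0,0,0,85],[0,0,25,0,0,0,85],[0,0,15,0,0,0,85],[0,0,10,0,0,0,85],[0,0,3,0,0,0,85],[0,0,0,0,0,0,85],[0,0,0,0,0,0,85]]])

```text
time_s: 11.25
eef_pos: [0.5582, -0.1782, 0.0814]
eef_rot: [0.001, 0.729, 0.685, 0.0]
wrist_force: [-0.3, -0.4, 0.2]
opening: 0.992
grasp_force: 0.0
```

```bash
python3 go.py 558 -183 79 -3.6
```

```text
t 11.2 pos [ 558.2 -178.2   81.4] toolz [ 0.002 -0.001 -1.   ] yawY -3.54 open 84.7 F [-0.3 -0.4  0.2] q6 -0.45
shift [-4.8  0.1  2.4] rz 0.001
```

jog_arm(series=[[[-4.5,0,1.5,0,0,0,85],[0,0,0,0,0,0,85],[0,0,0,0,0,0,30],[0,0,0,0,0,0,30],[0,0,0,0,0,0,30],[0,0,0,0,0,0,30],[0,0,0,0,0,0,30],[0,0,-5,0,0,0,30],[0,0,-10,0,0,0,30],[0,0,-15,0,0,0,30]]])

```text
time_s: 12.25
eef_pos: [0.5565, -0.182, 0.1088]
eef_rot: [-0.001, 0.729, 0.685, -0.0]
wrist_force: [0.5, 0.1, -1.6]
opening: 0.467
grasp_force: 60.7
```

```bash
python3 go.py 457.5 308 180 -3.6
python3 - <<'E'
from h import *
c,W=grab("scene"); cv2.imwrite("pics/s2.png",cv2.resize(c["frame"][130:370,260:500],None,fx=2.4,fy=2.4))
E
```

```text
t 12.2 pos [ 556.5 -182.   108.8] toolz [-0.002  0.001 -1.   ] yawY -3.55 open 39.9 F [ 0.5  0.1 -1.6] q6 -0.46
shift [ 483.  -129.3  -70.6] rz 0.0009
```

View pics/s2.png

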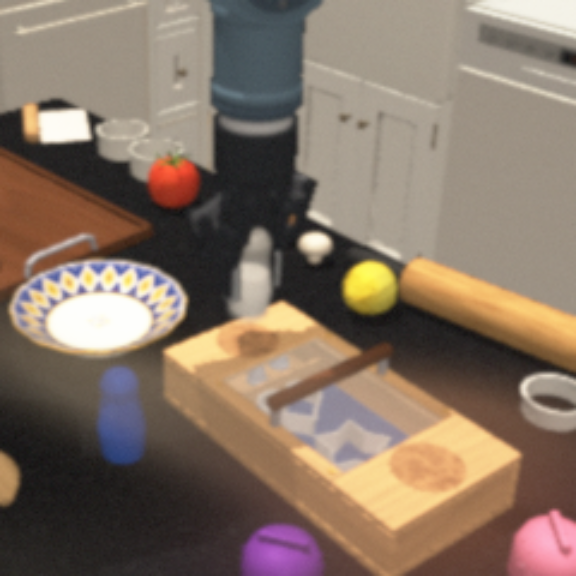

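The salt is held upright at (250,280 in the crop). I carry it to the tray.

jog_arm(series=[[[0,0,-25,0,0,0,30],[20,-5,-25,0,0,0,30],[40,-11,0,0,0,0,30],[40,-11,0,0,0,0,30],[40,-11,0,0,0,0,30],[40,-11,0,0,0,0,30],[40,-11,0,0,0,0,30],[40,-11,0,0,0,0,30],[40,-11,0,0,0,0,30],[40,-11,0,0,0,0,30]]])

```text
time_s: 13.3
eef_pos: [0.4852, 0.1643, 0.1599]
eef_rot: [0.001, 0.729, 0.685, 0.001]
wrist_force: [1.2, 0.5, -1.2]
opening: 0.466
grasp_force: 60.8
```

jog_arm(series=[[[40,-11,0,0,0,0,30],[40,-11,0,0,0,0,30],[40,-11,5,0,0,0,30],[23,-5,15,0,0,0,30],[0,0,25,0,0,0,30],[0,0,25,0,0,0,30],[0,0,25,0,0,0,30],[0,0,10,0,0,0,30],[0,0,5,0,0,0,30],[0,0,0,0,0,0,30]]])

```text
time_s: 14.3
eef_pos: [0.4566, 0.3078, 0.0492]
eef_rot: [0.0, 0.729, 0.685, 0.0]
wrist_force: [-0.5, -0.3, -0.8]
opening: 0.466
grasp_force: 60.8
```

```bash
python3 go.py 457.5 308 31 -3.6
```

```text
t 14.3 pos [456.6 307.8  49.2] toolz [ 0.  0. -1.] yawY -3.56 open 39.8 F [-0.5 -0.3 -0.8] q6 0.44
shift [ 0.2  0.9 18.2] rz 0.0007
```

jog_arm(series=[[[0,0,10,0,0,0,30],[0,0,5,0,0,0,30],[0,0,2,0,0,0,30],[0,0,1,0,0,0,30],[0,0,1,0,0,0,30],[0,0,0,0,0,0,30],[0,0,0,0,0,0,70],[0,0,0,0,0,0,70],[0,0,-10,0,0,0,70],[0,0,-25,0,0,0,70]]])

```text
time_s: 15.3
eef_pos: [0.4546, 0.307, 0.0636]
eef_rot: [-0.001, 0.729, 0.685, -0.002]
wrist_force: [0.4, 0.1, -0.6]
opening: 0.818
grasp_force: 0.0
```

jog_arm(series=[[[0,0,-30,0,0,0.1,70],[0,0,-30,0,0,0.14,70],[0,0,-30,0,0,0.14,70],[0,0,0,0,0,0.14,50],[0,0,0,0,0,0.14,50],[0,0,0,0,0,0.14,50],[0,0,0,0,0,0.14,50],[0,0,0,0,0,0.14,50],[0,0,0,0,0,0.14,50],[0,0,0,0,0,0.14,50]]])

```text
time_s: 16.3
eef_pos: [0.4565, 0.3078, 0.1556]
eef_rot: [-0.0, 0.997, 0.071, 0.0]
wrist_force: [-0.0, 0.2, 0.5]
opening: 0.586
grasp_force: 0.0
```

jog_arm(series=[[[0,0,0,0,0,0.14,50],[0,0,0,0,0,0.07,50],[8,40,0,0,0,0,50],[8,40,0,0,0,0,50],[8,40,0,0,0,0,50],[8,40,0,0,0,0,50],[8,40,0,0,0,0,50],[8,40,0,0,0,0,50],[8,40,0,0,0,0,50],[8,40,0,0,0,0,50]]])

```text
time_s: 17.3
eef_pos: [0.5009, -0.0173, 0.1558]
eef_rot: [0.0, 1.0, -0.031, 0.001]
wrist_force: [-0.5, 0.8, 1.7]
opening: 0.583
grasp_force: 0.0
```

```bash
python3 go.py 545.3 -301 130 -93.5
python3 - <<'E'
from h import *
c,W=grab("scene")
def s(x,y,r,z0,z1):
    P=W[(np.hypot(W[...,0]-x,W[...,1]-y)<r)&(W[...,2]>z0)&(W[...,2]<z1)]; return len(P),P.mean(0).round(4),P[:,2].max()
print(s(.457,.308,.05,.07,.12),s(.46,.197,.05,.045,.1))
P=W[(W[...,0]>.42)&(W[...,0]<.68)&(W[...,1]>-.5)&(W[...,1]<-.1)&(W[...,2]>.048)&(W[...,2]<.062)];print("lid",cv2.minAreaRect((P[:,:2]*1000).astype(np.float32)))
np.savez("s3.npz",W=W,f=c["frame"])
E
```

```text
t 17.3 pos [500.9 -17.3 155.8] toolz [ 0.001 -0.    -1.   ] yawY -93.51 open 49.8 F [-0.5  0.8  1.7] q6 1.36
shift [ 61.7 280.5  25.9] rz -0.0001
(118, array([0.4538, 0.2968, 0.0849]), np.float64(0.09861334879829275)) (182, array([0.4565, 0.1863, 0.0534]), np.float64(0.06495236415557293))
lid ((545.4202880859375, -300.697509765625), (301.8036804199219, 152.7086639404297), 86.19741821289062)
```

jog_arm(series=[[[9,40,0,0,0,0,50],[9,40,0,0,0,0,50],[9,40,0,0,0,0,50],[9,40,0,0,0,0,50],[9,40,0,0,0,0,50],[9,40,10,0,0,0,50],[8,40,16,0,0,0,50],[0,0,10,0,0,0,50],[0,0,0,0,0,0,50],[0,0,0,0,0,0,50]]])

```text
time_s: 18.35
eef_pos: [0.5452, -0.2976, 0.1189]
eef_rot: [-0.0, 1.0, -0.03, -0.0]
wrist_force: [-0.9, 0.5, -0.3]
opening: 0.582
grasp_force: 0.0
```

```bash
python3 go.py 545.3 -301 64 -93.6
```

```text
t 18.4 pos [ 545.2 -297.6  118.9] toolz [-0.001  0.001 -1.   ] yawY -93.48 open 49.7 F [-0.9  0.5 -0.3] q6 0.94
shift [ 0.3  3.4 54.9] rz 0.0021
```

jog_arm(series=[[[0,3.4,10,0,0,0.002,50],[0,0,20,0,0,0,50],[0,0,14,0,0,0,50],[0,0,8,0,0,0,50],[0,0,3,0,0,0,50],[0,0,0,0,0,0,50],[0,0,0,0,0,0,5],[0,0,0,0,0,0,5],[0,0,0,0,0,0,5],[0,0,0,0,0,0,5]]])

```text
time_s: 19.35
eef_pos: [0.5457, -0.3025, 0.0647]
eef_rot: [0.0, 1.0, -0.032, 0.001]
wrist_force: [-0.7, 1.4, 4.3]
opening: 0.124
grasp_force: 59.9
```

```bash
python3 go.py 545.3 -301 64 -93.6
```

```text
t 19.4 pos [ 545.7 -302.5   64.7] toolz [ 0.001 -0.001 -1.   ] yawY -93.62 open 10.6 F [-0.7  1.4  4.3] q6 0.94
shift [-0.5 -1.4  0.7] rz -0.0004
```

jog_arm(series=[[[0,0,-2,0,0,0,5],[0,0,-4,0,0,0,5],[0,0,-10,0,0,0,5],[0,0,-20,0,0,0,5],[0,0,-25,0,0,0,5],[0,0,-25,0,0,0,5],[0,-10,-15,0,0,0,5],[0,-25,0,0,0,0,5],[0,-35,0,0,0,0,5],[0,-35,0,0,0,0,5]]])

```text
time_s: 20.35
eef_pos: [0.5514, -0.1959, 0.1649]
eef_rot: [-0.0, 0.999, -0.032, -0.0]
wrist_force: [-0.6, -0.9, -2.0]
opening: 0.126
grasp_force: 59.0
```

```bash
python3 go.py 583 283.5 160 -93.6
python3 - <<'E'
from h import *
c,W=grab("scene"); cv2.imwrite("pics/s4.png",c["frame"])
E
```

```text
t 20.4 pos [ 551.4 -195.9  164.9] toolz [-0.  0. -1.] yawY -93.68 open 10.8 F [-0.6 -0.9 -2. ] q6 1.09
shift [   0.8 -480.4    5.1] rz -0.0014
```

View pics/s4.png

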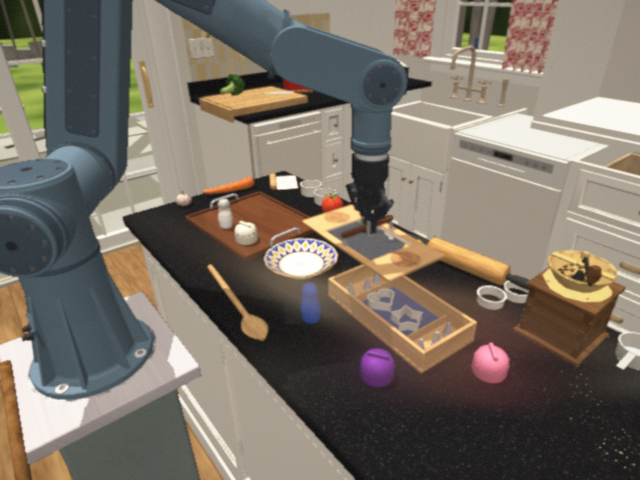

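The lid is carried level. In the box the heart is at (380,298) and the star at (407,320). The salt (225,213) and timer (246,234) stand on the tray.

jog_arm(series=[[[0,-40,0,0,0,0,5],[0,-40,0,0,0,0,5],[0,-40,0,0,0,0,5],[0,-40,0,0,0,0,5],[0,-40,0,0,0,0,5],[0,-40,0,0,0,0,5],[0,-40,0,0,0,0,5],[0,-40,0,0,0,0,5],[0,-40,0,0,0,0,5],[0,-40,0,0,0,0,5]]])

```text
time_s: 21.4
eef_pos: [0.5763, 0.2038, 0.1648]
eef_rot: [0.0, 1.0, -0.031, -0.0]
wrist_force: [-0.6, -1.0, -2.1]
opening: 0.125
grasp_force: 59.3
```

jog_arm(series=[[[0,-40,0,0,0,0,5],[0,-30,0,0,0,0,5],[0,-10,0,0,0,-0.03,5],[0,0,0,0,0,-0.04,5],[0,0,0,0,0,-0.04,5],[0,0,15,0,0,0,5],[0,0,20,0,0,0,5],[0,0,20,0,0,0,5],[0,0,0,0,0,0,5],[0,0,0,0,0,0,5]]])

```text
time_s: 22.4
eef_pos: [0.5814, 0.2811, 0.1089]
eef_rot: [0.0, 1.0, 0.023, -0.001]
wrist_force: [-0.0, 1.1, -1.7]
opening: 0.124
grasp_force: 59.3
```

```bash
python3 go.py 583 283.5 29 -87.15
python3 - <<'E'
from h import *
c,W=grab("scene"); cv2.imwrite("pics/s5.png",cv2.resize(c["frame"][150:290,110:370],None,fx=3,fy=3))
P=W[(W[...,0]>.4)&(W[...,0]<.75)&(W[...,1]>.05)&(W[...,1]<.5)&(W[...,2]>.085)&(W[...,2]<.112)];print("lid",cv2.minAreaRect((P[:,:2]*1000).astype(np.float32)),P[:,2].min(),np.median(P[:,2]))
E
```

```text
t 22.4 pos [581.4 281.1 108.9] toolz [-0.002 -0.001 -1.   ] yawY -87.36 open 10.6 F [-0.   1.1 -1.7] q6 1.79
shift [ 1.8 -2.4 79.9] rz -0.0037
lid ((549.387939453125, 277.5826416015625), (216.44924926757812, 306.1787109375), 2.7417798042297363) 0.08538157433911664 0.10005711323515143
```

View pics/s5.png

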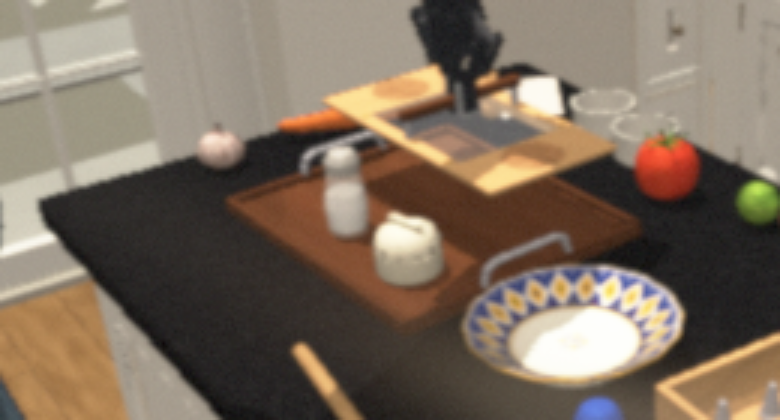

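The lid hangs level over the tray with clear space to the salt and timer. I lower it.

jog_arm(series=[[[1.8,-2.4,15,0,0,-0.004,5],[0,0,25,0,0,0,5],[0,0,20,0,0,0,5],[0,0,10,0,0,0,5],[0,0,4,0,0,0,5],[0,0,2,0,0,0,5],[0,0,1,0,0,0,5],[0,0,0,0,0,0,5],[0,0,0,0,0,0,5],[0,0,0,0,0,0,5]]])

```text
time_s: 23.45
eef_pos: [0.5842, 0.2842, 0.0334]
eef_rot: [-0.0, 1.0, 0.025, 0.0]
wrist_force: [-0.1, -1.0, -2.9]
opening: 0.128
grasp_force: 59.3
```

```bash
python3 go.py 583 283.5 29 -87.15
```

```text
t 23.4 pos [584.2 284.2  33.4] toolz [ 0.001  0.    -1.   ] yawY -87.09 open 10.9 F [-0.1 -1.  -2.9] q6 1.79
shift [-1.2  0.7  4.4] rz 0.001
```

jog_arm(series=[[[0,0,1,0,0,0,5],[0,0,1,0,0,0,5],[0,0,1,0,0,0,5],[0,0,0.5,0,0,0,5],[0,0,0.5,0,0,0,5],[0,0,0.5,0,0,0,5],[0,0,0,0,0,0,5],[0,0,0,0,0,0,5],[0,0,0,0,0,0,5],[0,0,0,0,0,0,5]]])

```text
time_s: 24.45
eef_pos: [0.5837, 0.2841, 0.0287]
eef_rot: [0.0, 1.0, 0.025, -0.0]
wrist_force: [-4.7, -1.7, 5.7]
opening: 0.124
grasp_force: 60.4
```

```bash
python3 go.py 583 283.5 29 -87.15
```

```text
t 24.4 pos [583.7 284.1  28.7] toolz [-0. -0. -1.] yawY -87.08 open 10.6 F [-4.7 -1.7  5.7] q6 1.79
shift [-0.7  0.6 -0.3] rz 0.0011
```

jog_arm(series=[[[0,0,0,0,0,0,40],[0,0,0,0,0,0,40],[0,0,0,0,0,0,40],[0,0,-10,0,0,0,40],[0,0,-20,0,0,0,40],[0,0,-35,0,0,0,60],[0,0,-35,0,0,0,85],[0,20,-20,0,0,0,85],[0,40,0,0,0,0,85],[0,40,0,0,0,0,85]]])

```text
time_s: 25.45
eef_pos: [0.5897, 0.184, 0.1506]
eef_rot: [-0.0, 1.0, 0.026, 0.002]
wrist_force: [1.0, -1.0, -1.0]
opening: 0.994
grasp_force: 0.0
```

```bash
python3 go.py 546 -255 140 -3.6
python3 - <<'E'
from h import *
c,W=grab("top"); np.savez("top1.npz",W=W,f=c["frame"])
cv2.imwrite("pics/t1.png",cv2.resize(c["frame"][220:360,110:510],None,fx=2,fy=2))
P=W[225:315,355:495].reshape(-1,3)*1000
B=P[(P[:,2]>42)&(P[:,2]<60)];r=cv2.minAreaRect(B[:,:2].astype(np.float32));print("box",r)
ang=np.radians(86.5-90); R=np.array([[np.cos(ang),-np.sin(ang)],[np.sin(ang),np.cos(ang)]]); c0=np.array([545.6,-300.8])
Q=(P[:,:2]-c0)@R; m=(abs(Q[:,0])<60)&(abs(Q[:,1])<76)&(P[:,2]>17)&(P[:,2]<40); Q=Q[m]
for n,q in(("heart?",Q[Q[:,1]>1]),("star?",Q[Q[:,1]<-1])): print(n,len(q),q.min(0).round(1),q.max(0).round(1))
H=Q[Q[:,1]>1]
for y in range(5,76,6):
    s=H[abs(H[:,1]-y)<3]; 
    if len(s):print(y,len(s),s[:,0].min().round(1),s[:,0].max().round(1))
c,W=grab("scene");P=W.reshape(-1,3)*1000;P=P[~np.isnan(P[:,0])];Q=(P[:,:2]-c0)@R;m=(abs(Q[:,0])<60)&(abs(Q[:,1])<76)&(P[:,2]>24)&(P[:,2]<36);Q=Q[m]
for n,q in(("heart?",Q[Q[:,1]>1]),("star?",Q[Q[:,1]<-1])): print("scene",n,len(q),np.percentile(q,1,0).round(1),np.percentile(q,99,0).round(1))
E
```

```text
t 25.4 pos [589.7 184.  150.6] toolz [ 0.004  0.    -1.   ] yawY -86.97 open 84.9 F [ 1. -1. -1.] q6 1.63
shift [-66.9 436.   10.3] rz -1.4551
box ((545.8271484375, -301.00689697265625), (300.6502990722656, 151.90049743652344), 86.13629150390625)
heart? 134 [-38.5   8.7] [45.9 75.1]
star? 130 [-59.4 -70.6] [57.1 -7.7]
11 3 -7.0 32.8
17 15 -38.5 21.9
23 14 -14.5 12.2
29 17 -20.6 20.6
35 12 -25.1 25.1
41 10 -29.8 29.2
47 8 -30.7 30.3
53 13 -33.6 29.8
59 16 -31.5 28.6
65 19 -27.8 23.7
71 6 -20.2 45.9
scene heart? 154 [-32.   11.9] [30.8 69.1]
scene star? 180 [-36.2 -69.9] [28.8 -8.2]
```

View pics/t1.png

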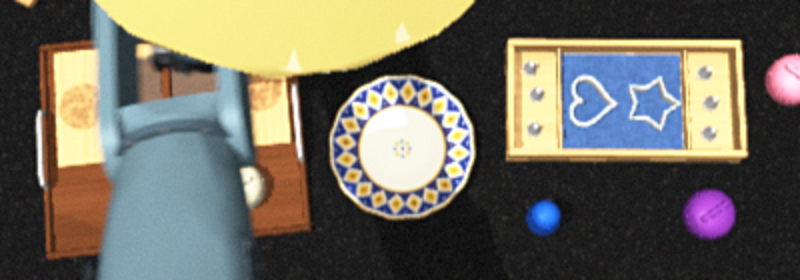

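The crop shows the heart at (592,100), lobes to the left, and the star at (655,103), with the box open. I go over the heart.

jog_arm(series=[[[-6,40,0,0,0,0,85],[-6,40,0,0,0,0,85],[-6,40,0,0,0,0,85],[-6,40,0,0,0,0,85],[-6,40,0,0,0,0,85],[-6,40,0,0,0,0,85],[-6,40,0,0,0,0,85],[-6,40,0,0,0,0,85],[-6,40,0,0,0,0,85],[-6,40,0,0,0,0,85]]])

```text
time_s: 26.55
eef_pos: [0.5495, -0.2196, 0.1491]
eef_rot: [0.0, 1.0, 0.025, 0.001]
wrist_force: [0.3, 0.6, 0.3]
opening: 0.999
grasp_force: 0.0
```

jog_arm(series=[[[-5,31,0,0,0,0,85],[0,0,0,0,0,-0.145,85],[0,0,0,0,0,-0.145,85],[0,0,0,0,0,-0.145,85],[0,0,0,0,0,-0.145,85],[0,0,0,0,0,-0.145,85],[0,0,0,0,0,-0.145,85],[0,0,0,0,0,-0.145,85],[0,0,0,0,0,-0.145,85],[0,0,0,0,0,-0.145,85]]])

```text
time_s: 27.55
eef_pos: [0.5464, -0.2491, 0.1489]
eef_rot: [0.0, 0.777, 0.63, 0.0]
wrist_force: [0.8, 0.2, 0.2]
opening: 0.997
grasp_force: 0.0
```

jog_arm(series=[[[0,0,0,0,0,-0.145,85],[0,0,20,0,0,0,85],[0,0,30,0,0,0,85],[0,0,20,0,0,0,85],[0,0,10,0,0,0,85],[0,0,0,0,0,0,85],[0,0,0,0,0,0,85],[0,0,0,0,0,0,85],[0,0,0,0,0,0,85],[0,0,0,0,0,0,85]]])

```text
time_s: 28.55
eef_pos: [0.5463, -0.2499, 0.0692]
eef_rot: [0.001, 0.731, 0.682, 0.0]
wrist_force: [-0.6, 0.5, 0.0]
opening: 0.993
grasp_force: 0.0
```

```bash
python3 go.py 547.7 -249.8 11 -3.6
```

```text
t 28.6 pos [ 546.3 -249.9   69.2] toolz [ 0.001 -0.001 -1.   ] yawY -4.01 open 84.8 F [-0.6  0.5  0. ] q6 -0.56
shift [ 0.2  1.3 58.2] rz -0.0072
```

jog_arm(series=[[[0,1,20,0,0,-0.007,85],[0,0,20,0,0,0,85],[0,0,10,0,0,0,85],[0,0,5,0,0,0,85],[0,0,3,0,0,0,85],[0,0,0,0,0,0,85],[0,0,0,0,0,0,85],[0,0,0,0,0,0,55],[0,0,0,0,0,0,55],[0,0,0,0,0,0,55]]])

```text
time_s: 29.55
eef_pos: [0.5475, -0.2499, 0.012]
eef_rot: [0.001, 0.729, 0.685, 0.0]
wrist_force: [-2.9, 2.5, 10.4]
opening: 0.706
grasp_force: 62.3
```

```bash
python3 go.py 500.5 -13 120 -3.6
python3 - <<'E'
from h import *
c,W=grab("scene"); cv2.imwrite("pics/s6.png",cv2.resize(c["frame"][190:370,310:490],None,fx=3.3,fy=3.3))
E
```

```text
t 29.6 pos [ 547.5 -249.9   12. ] toolz [ 0.001 -0.001 -1.   ] yawY -3.59 open 60.3 F [-2.9  2.5 10.4] q6 -0.56
shift [ 233.5  -61.6 -108.2] rz 0.0002
```

View pics/s6.png

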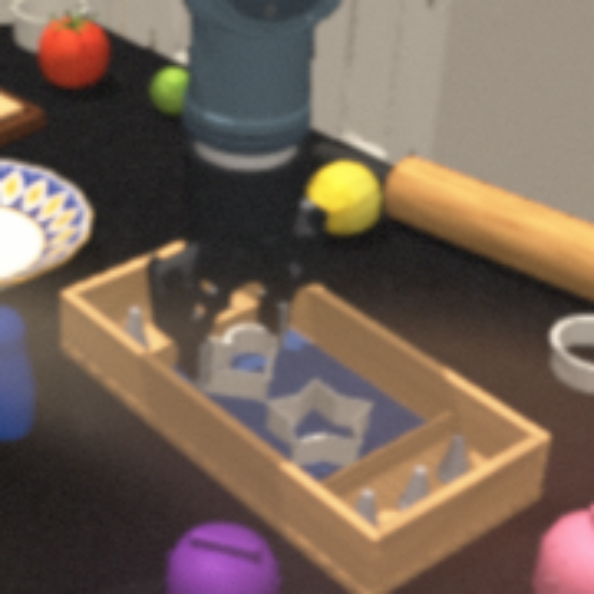

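Both pads hold the heart across its lobes, at (240,360 in the crop). I lift it and carry it to the plate.

jog_arm(series=[[[0,0,-3,0,0,0,55],[0,0,-8,0,0,0,55],[0,0,-15,0,0,0,55],[0,0,-25,0,0,0,55],[0,0,-30,0,0,0,55],[0,0,-25,0,0,0,55],[20,-5,-4,0,0,0,55],[35,-9,0,0,0,0,55],[35,-9,0,0,0,0,55],[35,-9,0,0,0,0,55]]])

```text
time_s: 30.6
eef_pos: [0.5214, -0.1204, 0.1199]
eef_rot: [-0.001, 0.729, 0.684, -0.0]
wrist_force: [-0.1, -0.2, -0.7]
opening: 0.703
grasp_force: 64.7
```

jog_arm(series=[[[35,-9,0,0,0,0,55],[35,-9,0,0,0,0,55],[30,-8,0,0,0,0,55],[17,-4,10,0,0,0,55],[0,0,20,0,0,0,55],[0,0,15,0,0,0,55],[0,0,5,0,0,0,55],[0,0,0,0,0,0,55],[0,0,0,0,0,0,55],[0,0,0,0,0,0,55]]])

```text
time_s: 31.6
eef_pos: [0.5007, -0.0044, 0.0711]
eef_rot: [0.001, 0.729, 0.684, 0.0]
wrist_force: [0.2, -0.2, -0.6]
opening: 0.713
grasp_force: 64.7
```

```bash
python3 go.py 501 -4 20 -3.6
python3 - <<'E'
from h import *
c,W=grab("scene"); cv2.imwrite("pics/s7.png",cv2.resize(c["frame"][170:310,230:410],None,fx=3.5,fy=3.5))
E
```

```text
t 31.6 pos [500.7  -4.4  71.1] toolz [ 0.001 -0.    -1.   ] yawY -3.62 open 60.9 F [ 0.2 -0.2 -0.6] q6 -0.18
shift [ 0.4  0.2 51.1] rz -0.0004
```

View pics/s7.png

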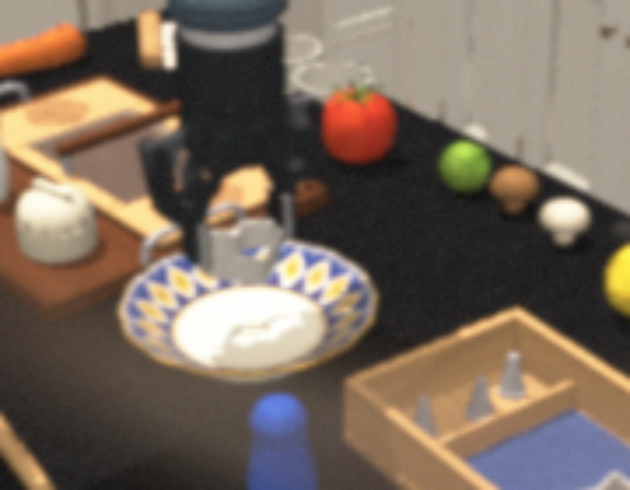

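The heart is held above the plate at (240,250). I lower it.

jog_arm(series=[[[0,0,10,0,0,0,55],[0,0,15,0,0,0,55],[0,0,12,0,0,0,55],[0,0,6,0,0,0,55],[0,0,3,0,0,0,55],[0,0,2,0,0,0,55],[0,0,1,0,0,0,55],[0,0,1,0,0,0,55],[0,0,0,0,0,0,55],[0,0,0,0,0,0,55]]])

```text
time_s: 32.65
eef_pos: [0.5004, -0.0042, 0.0205]
eef_rot: [0.0, 0.729, 0.685, 0.0]
wrist_force: [-0.1, 0.8, -0.3]
opening: 0.708
grasp_force: 64.7
```

```bash
python3 go.py 501 -4 20 -3.6
python3 - <<'E'
from h import *
c,W=grab("scene"); P=W[(W[...,0]>.45)&(W[...,0]<.55)&(W[...,1]>-.06)&(W[...,1]<.03)&(W[...,2]>.028)&(W[...,2]<.05)]*1000
h=np.histogram(P[:,2],np.arange(28,50,2));print(h[0],P[:,:2].min(0),P[:,:2].max(0))
cv2.imwrite("pics/s8.png",cv2.resize(c["frame"][190:290,250:350],None,fx=5,fy=5))
E
```

```text
t 32.6 pos [500.4  -4.2  20.5] toolz [ 0. -0. -1.] yawY -3.61 open 60.5 F [-0.1  0.8 -0.3] q6 -0.18
shift [0.2 0.6 0.5] rz -0.0001
[24 32 22 27 50 31 17 10  7  9] [456.43158084 -43.35336172] [545.63907492  14.63130305]
```

View pics/s8.png

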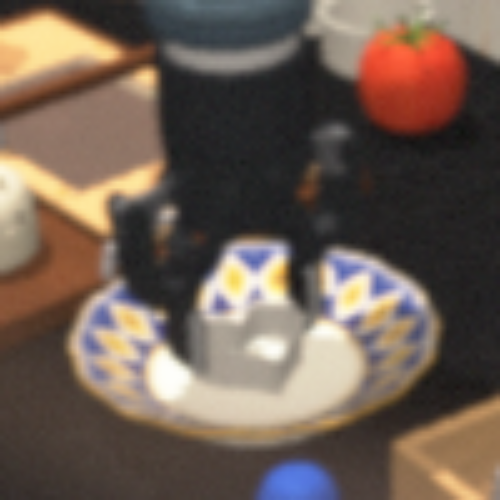

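The heart is just above the plate's flat middle, with its point at about y=-43 mm as intended. I put it down and release it.

jog_arm(series=[[[0,0,0.5,0,0,0,55],[0,0,0.5,0,0,0,55],[0,0,0.5,0,0,0,55],[0,0,0,0,0,0,55],[0,0,0,0,0,0,75],[0,0,0,0,0,0,75],[0,0,0,0,0,0,75],[0,0,-10,0,0,0,75],[0,0,-25,0,0,0,75],[0,0,-35,0,0,0,75]]])

```text
time_s: 33.7
eef_pos: [0.4986, -0.0039, 0.0885]
eef_rot: [-0.002, 0.729, 0.684, -0.001]
wrist_force: [0.8, -0.2, -1.3]
opening: 0.88
grasp_force: 0.0
```

jog_arm(series=[[[0,0,-40,0,0,0,60],[20,5,-30,0,0,0.14,50],[0,0,0,0,0,0.14,50],[0,0,0,0,0,0.14,50],[0,0,0,0,0,0.14,50],[0,0,0,0,0,0.14,50],[0,0,0,0,0,0.14,50],[0,0,0,0,0,0.14,50],[0,0,0,0,0,0.14,50],[0,0,0,0,0,0.14,50]]])

```text
time_s: 34.7
eef_pos: [0.5064, 0.0155, 0.1594]
eef_rot: [0.0, 0.993, 0.121, 0.0]
wrist_force: [0.7, 0.1, -0.6]
opening: 0.586
grasp_force: 0.0
```

jog_arm(series=[[[0,0,0,0,0,0.14,50],[0,0,0,0,0,0.055,50],[0,0,0,0,0,0,50],[5,-40,0,0,0,0,50],[5,-40,0,0,0,0,50],[5,-40,0,0,0,0,50],[5,-40,0,0,0,0,50],[5,-40,0,0,0,0,50],[0,0,0,0,0,0,50],[0,0,0,0,0,0,50]]])

```text
time_s: 35.7
eef_pos: [0.5205, 0.2174, 0.1589]
eef_rot: [0.0, 1.0, 0.028, -0.0]
wrist_force: [0.3, -0.1, -1.2]
opening: 0.586
grasp_force: 0.0
```

```bash
python3 go.py 583.7 284.1 90 -87.08
python3 - <<'E'
from h import *
T,W=grab("top"); P=W[250:340,265:360].reshape(-1,3)*1000
d=np.hypot(P[:,0]-500.5,P[:,1]+13); H=P[(d<50)&(P[:,2]>27)&(P[:,2]<50)]; print("heart top",H.min(0).round(1),H.max(0).round(1),np.median(H[:,2]))
p=P[(P[:,2]>30)&(P[:,2]<45)&(d>70)];print("plate",cv2.minEnclosingCircle(p[:,:2].astype(np.float32)))
c,W=grab("scene");P=W.reshape(-1,3)*1000;d=np.hypot(P[:,0]-500.5,P[:,1]+13);H=P[(d<45)&(P[:,2]>33)&(P[:,2]<50)];print("scene",H.min(0).round(1),H.max(0).round(1))
a=cv2.resize(T["frame"][245:340,260:360],None,fx=4,fy=4); b=cv2.resize(c["frame"][230:290,255:345],None,fx=4,fy=4)
b=cv2.copyMakeBorder(b,0,a.shape[0]-b.shape[0],0,0,cv2.BORDER_CONSTANT); cv2.imwrite("pics/p9.png",np.hstack([a,b]))
E
```

```text
t 35.7 pos [520.5 217.4 158.9] toolz [-0. -0. -1.] yawY -86.76 open 50.0 F [ 0.3 -0.1 -1.2] q6 1.7
shift [ 66.9 -63.1  68.8] rz 0.0056
heart top [469.2 -50.8  27.2] [533.9  14.8  47.8] 37.02483622158137
plate ((501.80401611328125, -12.683611869812012), 93.24298095703125)
scene [469.  -45.2  33. ] [533.4  15.9  40.1]
```

View pics/p9.png

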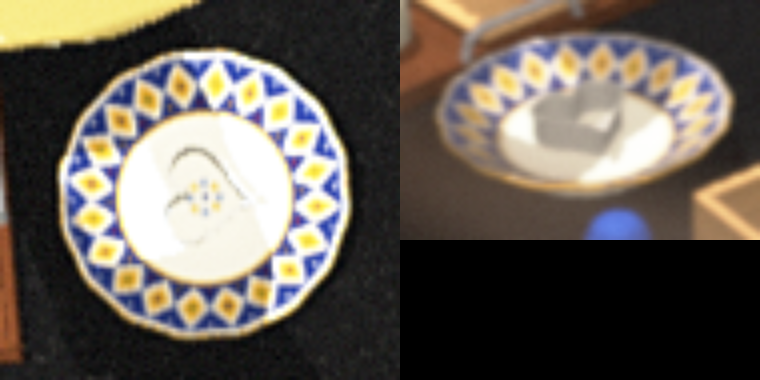

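The heart lies flat in the middle, at about (200,195) on a plate centred at (205,195). Next I regrip the lid.

jog_arm(series=[[[30,-30,0,0,0,0.006,50],[30,-30,10,0,0,0,50],[7,-3,30,0,0,0,50],[0,0,25,0,0,0,50],[0,0,0,0,0,0,50],[0,0,0,0,0,0,50],[0,0,0,0,0,0,50],[0,0,0,0,0,0,50],[0,0,0,0,0,0,50],[0,0,0,0,0,0,50]]])

```text
time_s: 36.8
eef_pos: [0.5851, 0.2828, 0.0948]
eef_rot: [-0.0, 1.0, 0.023, 0.001]
wrist_force: [0.6, -0.7, -0.6]
opening: 0.585
grasp_force: 0.0
```

```bash
python3 go.py 583.7 284.1 29 -87.08
```

```text
t 36.8 pos [585.1 282.8  94.8] toolz [ 0.001  0.    -1.   ] yawY -87.32 open 50.0 F [ 0.6 -0.7 -0.6] q6 1.79
shift [-1.4 -1.3 65.8] rz -0.0041
```

jog_arm(series=[[[-1.4,-1.3,15,0,0,-0.004,50],[0,0,25,0,0,0,50],[0,0,15,0,0,0,50],[0,0,7,0,0,0,50],[0,0,3,0,0,0,50],[0,0,0,0,0,0,50],[0,0,0,0,0,0,5],[0,0,0,0,0,0,5],[0,0,0,0,0,0,5],[0,0,0,0,0,0,5]]])

```text
time_s: 37.8
eef_pos: [0.5839, 0.2841, 0.0299]
eef_rot: [-0.0, 1.0, 0.025, 0.001]
wrist_force: [-0.7, -0.1, 3.6]
opening: 0.127
grasp_force: 60.1
```

```bash
python3 go.py 583.7 284.1 29 -87.08
```

```text
t 37.8 pos [583.9 284.1  29.9] toolz [ 0.002  0.    -1.   ] yawY -87.09 open 10.9 F [-0.7 -0.1  3.6] q6 1.79
shift [-0.2  0.   0.9] rz -0.0002
```

jog_arm(series=[[[0,0,-2,0,0,0,5],[0,0,-4,0,0,0,5],[0,0,-10,0,0,0,5],[0,0,-20,0,0,0,5],[0,0,-25,0,0,0,5],[0,0,-30,0,0,0,5],[0,0,-30,0,0,0.034,5],[0,10,-15,0,0,0.04,5],[0,25,0,0,0,0.04,5],[0,35,0,0,0,0,5]]])

```text
time_s: 38.8
eef_pos: [0.5805, 0.2139, 0.1655]
eef_rot: [-0.0, 1.0, -0.032, 0.001]
wrist_force: [1.3, -0.3, -3.1]
opening: 0.128
grasp_force: 59.2
```

jog_arm(series=[[[0,40,0,0,0,0,5],[0,40,0,0,0,0,5],[0,40,0,0,0,0,5],[0,40,0,0,0,0,5],[0,40,0,0,0,0,5],[0,40,0,0,0,0,5],[0,40,0,0,0,0,5],[0,40,0,0,0,0,5],[0,40,0,0,0,0,5],[0,40,0,0,0,0,5]]])

```text
time_s: 39.8
eef_pos: [0.5541, -0.1871, 0.1645]
eef_rot: [-0.0, 0.999, -0.032, -0.0]
wrist_force: [0.9, 0.6, -2.3]
opening: 0.124
grasp_force: 59.2
```

jog_arm(series=[[[0,40,0,0,0,0,5],[0,40,0,0,0,0,5],[0,25,0,0,0,0,5],[0,10,0,0,0,0,5],[0,0,10,0,0,0,5],[0,0,25,0,0,0,5],[0,0,20,0,0,0,5],[0,0,0,0,0,0,5],[0,0,0,0,0,0,5],[0,0,0,0,0,0,5]]])

```text
time_s: 40.8
eef_pos: [0.5488, -0.2996, 0.111]
eef_rot: [0.0, 1.0, -0.031, 0.001]
wrist_force: [0.7, 0.7, -2.2]
opening: 0.125
grasp_force: 59.2
```

```bash
python3 go.py 545.9 -302.5 75 -93.62
```

```text
t 40.8 pos [ 548.8 -299.6  111. ] toolz [ 0.001 -0.001 -1.   ] yawY -93.57 open 10.6 F [ 0.7  0.7 -2.2] q6 0.94
shift [-2.8  3.  36. ] rz 0.0008
```

jog_arm(series=[[[-2.8,3,10,0,0,0.001,5],[0,0,12,0,0,0,5],[0,0,8,0,0,0,5],[0,0,4,0,0,0,5],[0,0,0,0,0,0,5],[0,0,0,0,0,0,5],[0,0,0,0,0,0,5],[0,0,0,0,0,0,5],[0,0,0,0,0,0,5],[0,0,0,0,0,0,5]]])

```text
time_s: 41.8
eef_pos: [0.5452, -0.3028, 0.076]
eef_rot: [0.0, 0.999, -0.032, 0.0]
wrist_force: [-0.3, 0.3, -2.3]
opening: 0.129
grasp_force: 59.2
```

```bash
python3 go.py 545.9 -302.5 66 -93.62
```

```text
t 41.8 pos [ 545.2 -302.8   76. ] toolz [ 0. -0. -1.] yawY -93.68 open 11.0 F [-0.3  0.3 -2.3] q6 0.94
shift [ 0.7 -0.3 10. ] rz -0.001
```

jog_arm(series=[[[0.6,-0.3,2,0,0,-0.001,5],[0,0,2,0,0,0,5],[0,0,2,0,0,0,5],[0,0,1.5,0,0,0,5],[0,0,1,0,0,0,5],[0,0,1,0,0,0,5],[0,0,0.5,0,0,0,5],[0,0,0,0,0,0,5],[0,0,0,0,0,0,5],[0,0,0,0,0,0,5]]])

```text
time_s: 42.8
eef_pos: [0.5457, -0.3025, 0.0659]
eef_rot: [0.0, 1.0, -0.032, 0.0]
wrist_force: [-0.9, -0.8, -1.7]
opening: 0.127
grasp_force: 59.4
```

```bash
python3 go.py 545.9 -302.5 66 -93.62
```

```text
t 42.8 pos [ 545.7 -302.5   65.9] toolz [ 0. -0. -1.] yawY -93.62 open 10.8 F [-0.9 -0.8 -1.7] q6 0.94
shift [ 0.2 -0.  -0.1] rz -0.0
```

jog_arm(series=[[[0,0,0.5,0,0,0,5],[0,0,0.5,0,0,0,5],[0,0,0.5,0,0,0,5],[0,0,0,0,0,0,5],[0,0,0,0,0,0,5],[0,0,0,0,0,0,40],[0,0,0,0,0,0,40],[0,0,0,0,0,0,40],[0,0,-20,0,0,0,40],[0,0,-30,0,0,0,40]]])

```text
time_s: 43.8
eef_pos: [0.5442, -0.3013, 0.1123]
eef_rot: [-0.002, 0.999, -0.032, -0.002]
wrist_force: [1.1, -0.1, 0.4]
opening: 0.471
grasp_force: 0.0
```

jog_arm(series=[[[0,0,-30,0,0,0,50],[-5,-35,-10,0,0,0,50],[-5,-40,0,0,0,0,60],[-5,-40,0,0,0,0,70],[-5,-40,0,0,0,0,70],[-5,-40,0,0,0,0,70],[-5,-40,0,0,0,0,70],[-5,-40,0,0,0,0,70],[-5,-40,0,0,0,0,70],[0,0,0,0,0,0,70]]])

```text
time_s: 44.8
eef_pos: [0.5248, 0.0187, 0.1541]
eef_rot: [-0.001, 1.0, -0.029, -0.0]
wrist_force: [-0.0, -0.8, 0.2]
opening: 0.817
grasp_force: 0.0
```

```bash
python3 go.py 461 197 160 -3.6
cat > m4.py <<'E'
from h import *
for n in("top","scene"):
    c,W=grab(n);P=W.reshape(-1,3)*1000
    L=P[(P[:,0]>420)&(P[:,0]<680)&(P[:,1]>-500)&(P[:,1]<-100)&(P[:,2]>48)&(P[:,2]<66)]
    r=cv2.minAreaRect(L[:,:2].astype(np.float32));print(n,"lid",np.round(r[0],1),np.round(r[1],1),round(r[2],2),"z",np.median(L[:,2]).round(1))
    A=np.c_[L[:,:2]-L[:,:2].mean(0),np.ones(len(L))];k=np.linalg.lstsq(A,L[:,2],rcond=None)[0];print(" tilt mm over 150/300:",k[:2]*[150,300])
    f=c["frame"].astype(int); hs=cv2.cvtColor(c["frame"],cv2.COLOR_BGR2HSV).reshape(-1,3)
    for s in(1,-1):
        a=np.radians(-3.5);p=np.array([545.6,-300.9])+115*s*np.array([-np.sin(a),np.cos(a)])
        m=(np.hypot(P[:,0]-p[0],P[:,1]-p[1])<36)&(abs(P[:,2]-57)<6)
        g=f.reshape(-1,3)[m][:,0]  # blue/V as contrast
        v=hs[m][:,2]; t,_=cv2.threshold(v.astype(np.uint8),0,255,cv2.THRESH_OTSU); q=P[m][v<=t]
        (cc,rr)=cv2.minEnclosingCircle(q[:,:2].astype(np.float32)); print(" pad",s,"nominal",p.round(1),"cork mean",q[:,:2].mean(0).round(1),"circ",np.round(cc,1),round(rr,1),len(q),m.sum())
c=grab("scene")[0]
E
python3 m4.py
```

```text
t 44.8 pos [524.8  18.7 154.1] toolz [-0.001  0.002 -1.   ] yawY -93.35 open 69.8 F [-0.  -0.8  0.2] q6 1.44
shift [ -74.1 -174.2   -5.6] rz -1.5664
top lid [ 523.  -322.8] [346.2 194.7] 86.12 z 57.0
 tilt mm over 150/300: [ 0.13405071 -0.00647207]
 pad 1 nominal [ 552.6 -186.1] cork mean [ 553.  -177.5] circ [ 551.9 -184.4] 34.7 267 566
 pad -1 nominal [ 538.6 -415.7] cork mean [ 537.  -417.2] circ [ 537.7 -412.5] 32.7 146 588
scene lid [ 545.9 -302.8] [303.8 153.6] 86.35 z 56.1
 tilt mm over 150/300: [ 0.83647383 -0.17057127]
 pad 1 nominal [ 552.6 -186.1] cork mean [ 552.5 -176.7] circ [ 552.3 -183.4] 35.1 255 408
 pad -1 nominal [ 538.6 -415.7] cork mean [ 537.6 -417.6] circ [ 538.3 -415.7] 36.0 338 710
```

```bash
cat > m5.py <<'E'
import sys
from h import *
from scipy.optimize import least_squares
def fitc(P,r,d):
    s=least_squares(lambda c:np.hypot(*(P[:,:2]-c).T)-r,P[:,:2].mean(0)+d,loss="soft_l1",f_scale=2); return s.x.round(1),len(P)
def run(tx,ty,tb,sx,sy,sb):
  for n,d in(("scene",[3,15]),("top",[0,0])):
    c,W=grab(n);P=W.reshape(-1,3)*1000
    for nm,x,y,z0,z1,r in(("timer",tx,ty,tb+8,tb+42,31.5),("salt cap",sx,sy,sb+70,sb+86,17),("salt body",sx,sy,sb+8,sb+22,21.5)):
        Q=P[(np.hypot(P[:,0]-x,P[:,1]-y)<45)&(P[:,2]>z0)&(P[:,2]<z1)]
        if len(Q)>15: print(n,nm,fitc(Q,r,d))
        if nm=="timer":
            Q=P[(np.hypot(P[:,0]-x,P[:,1]-y)<40)&(P[:,2]>tb+15)&(P[:,2]<tb+70)]; 
            if len(Q): print(n,"timer top z",Q[:,2].max().round(1), "circ",np.round(cv2.minEnclosingCircle(Q[Q[:,2]>tb+30][:,:2].astype(np.float32))[0],1))
  
run(*[float(v) for v in sys.argv[1:]])
E
python3 m5.py 461 197 8 456.5 307.5 8
```

```text
scene timer (array([462.3, 197.3]), 269)
scene timer top z 65.9 circ [459.3 190. ]
scene salt cap (array([457.7, 308.3]), 65)
scene salt body (array([457.5, 308. ]), 53)
top timer (array([463.7, 194.4]), 112)
top timer top z 70.8 circ [461.9 195.4]
top salt cap (array([458.9, 307. ]), 92)
top salt body (array([451.6, 312.2]), 17)
```

jog_arm(series=[[[0,0,0,0,0,-0.1424,70],[0,0,0,0,0,-0.1424,70],[0,0,0,0,0,-0.1424,70],[0,0,0,0,0,-0.1424,70],[0,0,0,0,0,-0.1424,70],[0,0,0,0,0,-0.1424,70],[0,0,0,0,0,-0.1424,70],[0,0,0,0,0,-0.1424,70],[0,0,0,0,0,-0.1424,70],[0,0,0,0,0,-0.1424,70]]])

```text
time_s: 46.05
eef_pos: [0.5258, 0.0129, 0.1542]
eef_rot: [0.0, 0.776, 0.63, -0.0]
wrist_force: [1.0, -0.6, 0.9]
opening: 0.82
grasp_force: 0.0
```

jog_arm(series=[[[0,0,0,0,0,-0.1424,70],[0,0,0,0,0,0,70],[40,-17,0,0,0,0,70],[40,-17,0,0,0,0,70],[40,-17,0,0,0,0,70],[40,-17,10,0,0,0,70],[13,-5,30,0,0,0,70],[0,0,20,0,0,0,70],[0,0,0,0,0,0,70],[0,0,0,0,0,0,70]]])

```text
time_s: 47.05
eef_pos: [0.4648, 0.1914, 0.0945]
eef_rot: [-0.0, 0.732, 0.682, -0.0]
wrist_force: [0.5, -0.1, -0.1]
opening: 0.816
grasp_force: 0.0
```

```bash
python3 go.py 462.5 196.5 19 -3.6
```

```text
t 47.0 pos [464.8 191.4  94.5] toolz [-0. -0. -1.] yawY -4.05 open 69.7 F [ 0.5 -0.1 -0.1] q6 0.22
shift [ 5.  -2.7 75.5] rz -0.0079
```

jog_arm(series=[[[5,-2.7,0,0,0,-0.008,80],[0,0,0,0,0,0,80],[0,0,15,0,0,0,80],[0,0,25,0,0,0,80],[0,0,20,0,0,0,80],[0,0,10,0,0,0,80],[0,0,4,0,0,0,80],[0,0,0,0,0,0,80],[0,0,0,0,0,0,80],[0,0,0,0,0,0,80]]])

```text
time_s: 48.05
eef_pos: [0.463, 0.1973, 0.0213]
eef_rot: [0.001, 0.728, 0.686, 0.001]
wrist_force: [0.5, -0.2, 0.5]
opening: 0.935
grasp_force: 0.0
```

jog_arm(series=[[[0,0,0,0,0,0,50],[0,0,0,0,0,0,50],[0,0,0,0,0,0,50],[0,0,0,0,0,0,50],[0,0,0,0,0,0,50],[0,0,0,0,0,0,50],[0,0,0,0,0,0,50],[0,0,0,0,0,0,50],[0,0,0,0,0,0,50],[0,0,0,0,0,0,50]]])

```text
time_s: 49.05
eef_pos: [0.4626, 0.1973, 0.0216]
eef_rot: [0.0, 0.728, 0.686, 0.0]
wrist_force: [-3.4, -1.5, 10.5]
opening: 0.708
grasp_force: 62.5
```

```bash
python3 go.py 462.5 196.5 200 -3.6 538.5 -416 200 -3.6
```

```text
t 49.0 pos [462.6 197.3  21.6] toolz [ 0.001  0.    -1.   ] yawY -3.41 open 60.4 F [-3.4 -1.5 10.5] q6 0.23
shift [-8.000e-01  1.000e-01 -1.784e+02] rz 0.0034
shift [-606.9  112.2    0. ] rz 0.0034
```

jog_arm(series=[[[0,0,-5,0,0,0,50],[0,0,-15,0,0,0,50],[0,0,-30,0,0,0,50],[0,0,-30,0,0,0,50],[0,0,-30,0,0,0,50],[-10,2,-20,0,0,0,50],[-25,5,-10,0,0,0,50],[-35,6,0,0,0,0,50],[-40,7,0,0,0,0,50],[-40,7,0,0,0,0,50]]])

```text
time_s: 50.05
eef_pos: [0.4799, 0.0447, 0.1606]
eef_rot: [0.0, 0.728, 0.686, 0.0]
wrist_force: [0.6, 0.3, -1.7]
opening: 0.705
grasp_force: 65.2
```

jog_arm(series=[[[-40,7,0,0,0,0,50],[-40,7,0,0,0,0,50],[-40,7,0,0,0,0,50],[-40,7,0,0,0,0,50],[-40,7,0,0,0,0,50],[-40,8,0,0,0,0,50],[-40,8,0,0,0,0,50],[-40,8,0,0,0,0,50],[-40,8,0,0,0,0,50],[-40,8,0,0,0,0,50]]])

```text
time_s: 51.05
eef_pos: [0.531, -0.3594, 0.1601]
eef_rot: [-0.0, 0.728, 0.686, 0.0]
wrist_force: [1.9, 0.4, -1.1]
opening: 0.707
grasp_force: 65.2
```

jog_arm(series=[[[-35,7,0,0,0,0,50],[-20,3,0,0,0,0,50],[0,0,10,0,0,0,50],[0,0,20,0,0,0,50],[0,0,20,0,0,0,50],[0,0,0,0,0,0,50],[0,0,0,0,0,0,50],[0,0,0,0,0,0,50],[0,0,0,0,0,0,50],[0,0,0,0,0,0,50]]])

```text
time_s: 52.05
eef_pos: [0.5384, -0.4138, 0.1116]
eef_rot: [0.001, 0.728, 0.686, -0.0]
wrist_force: [0.1, -0.7, -2.0]
opening: 0.702
grasp_force: 65.2
```

```bash
python3 go.py 538.5 -415.5 71 -3.6; python3 m5.py 538.5 -415.5 100 0 0 0 | head -1
```

```text
t 52.0 pos [ 538.4 -413.8  111.6] toolz [ 0.001 -0.001 -1.   ] yawY -3.4 open 60.0 F [ 0.1 -0.7 -2. ] q6 -0.77
shift [-1.6  0.1 40.6] rz 0.0034
scene timer (array([ 536.8, -411.9]), 618)
```

jog_arm(series=[[[-1.6,0,10,0,0,0,50],[0,0,15,0,0,0,50],[0,0,8,0,0,0,50],[0,0,4,0,0,0,50],[0,0,1,0,0,0,50],[0,0,0,0,0,0,50],[0,0,0,0,0,0,50],[0,0,0,0,0,0,50],[0,0,0,0,0,0,50],[0,0,0,0,0,0,50]]])

```text
time_s: 53.15
eef_pos: [0.5379, -0.4151, 0.0725]
eef_rot: [0.0, 0.728, 0.686, 0.0]
wrist_force: [0.0, 1.3, -1.7]
opening: 0.703
grasp_force: 65.2
```

```bash
python3 go.py 538.5 -415.5 71 -3.6; python3 m5.py 538.5 -415.5 60 0 0 0 | head -1
python3 - <<'E'
from h import *
c,W=grab("scene"); cv2.imwrite("pics/s10.png",cv2.resize(c["frame"][240:370,320:500],None,fx=4,fy=4))
E
```

```text
t 53.1 pos [ 537.9 -415.1   72.5] toolz [ 0. -0. -1.] yawY -3.42 open 60.0 F [ 0.   1.3 -1.7] q6 -0.77
shift [-0.3  0.6  1.5] rz 0.0032
scene timer (array([ 536.6, -413.5]), 550)
```

View pics/s10.png

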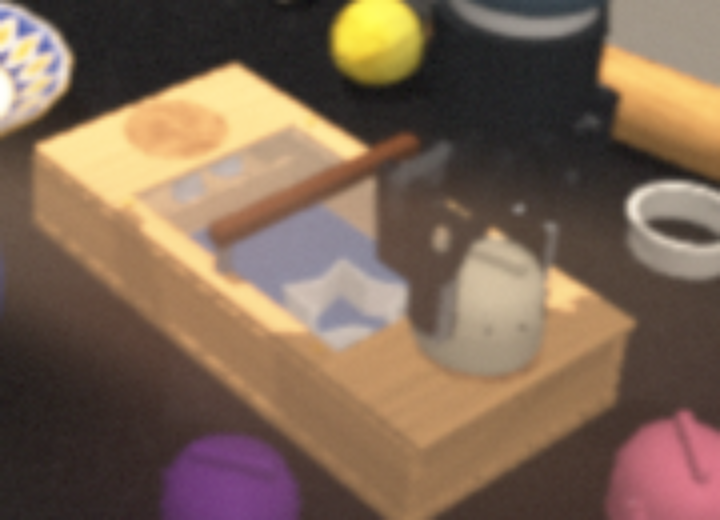

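The timer at (485,310) is upright and covers its pad, and the lid sits flush. I release it and fetch the salt.

jog_arm(series=[[[0,0,0.5,0,0,0,50],[0,0,0.5,0,0,0,50],[0,0,0.5,0,0,0,50],[0,0,0.5,0,0,0,50],[0,0,0,0,0,0,50],[0,0,0,0,0,0,75],[0,0,0,0,0,0,75],[0,0,0,0,0,0,75],[0,0,-20,0,0,0,75],[0,0,-40,0,0,0,75]]])

```text
time_s: 54.3
eef_pos: [0.5358, -0.413, 0.1265]
eef_rot: [-0.004, 0.728, 0.686, 0.0]
wrist_force: [-0.3, -0.6, 0.2]
opening: 0.878
grasp_force: 0.0
```

jog_arm(series=[[[0,0,-40,0,0,0,75],[20,-4,-10,0,0,0,75],[40,-7,0,0,0,0,75],[40,-7,0,0,0,0,75],[40,-7,0,0,0,0,75],[40,-7,0,0,0,0,75],[40,-7,0,0,0,0,75],[40,-7,0,0,0,0,75],[40,-7,0,0,0,0,75],[40,-7,0,0,0,0,75]]])

```text
time_s: 55.3
eef_pos: [0.4979, -0.0706, 0.1805]
eef_rot: [0.0, 0.728, 0.686, 0.0]
wrist_force: [0.3, -0.8, -0.5]
opening: 0.88
grasp_force: 0.0
```

jog_arm(series=[[[40,-7,0,0,0,0,75],[40,-7,0,0,0,0,75],[40,-7,0,0,0,0,75],[40,-7,0,0,0,0,75],[40,-7,0,0,0,0,75],[40,-7,0,0,0,0,75],[40,-7,0,0,0,0,75],[40,-7,0,0,0,0,75],[40,-7,0,0,0,0,75],[0,0,0,0,0,0,75]]])

```text
time_s: 56.3
eef_pos: [0.4557, 0.2952, 0.1805]
eef_rot: [-0.0, 0.726, 0.687, 0.001]
wrist_force: [-0.6, -0.3, 0.2]
opening: 0.876
grasp_force: 0.0
```

```bash
python3 go.py 457.5 307.8 31 -3.6; python3 m5.py 538.5 -415.5 57 457 308 8 | head -3
```

```text
t 56.3 pos [455.7 295.2 180.5] toolz [ 0.001  0.002 -1.   ] yawY -3.15 open 74.8 F [-0.6 -0.3  0.2] q6 0.41
shift [ 12.4   1.  149.5] rz 0.0079
scene timer (array([ 539.5, -415.2]), 569)
scene timer top z 113.9 circ [ 537.2 -416.7]
scene salt cap (array([458.8, 307.6]), 66)
```

jog_arm(series=[[[12.4,1.5,0,0,0,0.008,75],[0,0,20,0,0,0,75],[0,0,30,0,0,0,75],[0,0,30,0,0,0,75],[0,0,30,0,0,0,75],[0,0,20,0,0,0,75],[0,0,12,0,0,0,75],[0,0,5,0,0,0,75],[0,0,0,0,0,0,75],[0,0,0,0,0,0,75]]])

```text
time_s: 57.4
eef_pos: [0.4599, 0.3035, 0.0343]
eef_rot: [0.0, 0.731, 0.683, 0.001]
wrist_force: [0.3, 0.8, -0.8]
opening: 0.877
grasp_force: 0.0
```

```bash
python3 go.py 457.8 307.8 31 -3.6
```

```text
t 57.4 pos [459.9 303.5  34.3] toolz [ 0.002  0.001 -1.   ] yawY -3.9 open 74.9 F [ 0.3  0.8 -0.8] q6 0.44
shift [ 4.1 -2.4  3.3] rz -0.0053
```

jog_arm(series=[[[4.1,-2.4,2.3,0,0,-0.005,75],[0,0,0,0,0,0,75],[0,0,0,0,0,0,75],[0,0,0,0,0,0,30],[0,0,0,0,0,0,30],[0,0,0,0,0,0,30],[0,0,0,0,0,0,30],[0,0,0,0,0,0,30],[0,0,0,0,0,0,30],[0,0,0,0,0,0,30]]])

```text
time_s: 58.4
eef_pos: [0.4569, 0.3077, 0.0317]
eef_rot: [-0.0, 0.729, 0.685, 0.0]
wrist_force: [-2.5, -1.2, 6.3]
opening: 0.465
grasp_force: 59.8
```

```bash
python3 go.py 457.8 307.8 180 -3.6 552.5 -186.5 180 -3.6
```

```text
t 58.4 pos [456.9 307.7  31.7] toolz [-0.  0. -1.] yawY -3.59 open 39.7 F [-2.5 -1.2  6.3] q6 0.44
shift [   0.2    0.9 -148.3] rz 0.0002
shift [-4.874e+02  1.254e+02 -1.000e-01] rz 0.0002
```

jog_arm(series=[[[0,0,-5,0,0,0,30],[0,0,-15,0,0,0,30],[0,0,-25,0,0,0,30],[0,0,-30,0,0,0,30],[0,0,-25,0,0,0,30],[-10,2,-15,0,0,0,30],[-25,6,-5,0,0,0,30],[-35,9,0,0,0,0,30],[-40,10,0,0,0,0,30],[-40,10,0,0,0,0,30]]])

```text
time_s: 59.4
eef_pos: [0.4841, 0.1537, 0.1512]
eef_rot: [0.0, 0.729, 0.685, -0.0]
wrist_force: [0.9, 0.2, -0.9]
opening: 0.464
grasp_force: 60.6
```

jog_arm(series=[[[-40,10,0,0,0,0,30],[-40,10,0,0,0,0,30],[-40,10,0,0,0,0,30],[-40,11,0,0,0,0,30],[-40,11,0,0,0,0,30],[-40,11,0,0,0,0,30],[-40,11,0,0,0,0,30],[-35,9,0,0,0,0,30],[-20,5,10,0,0,0,30],[0,0,20,0,0,0,30]]])

```text
time_s: 60.4
eef_pos: [0.5523, -0.189, 0.1227]
eef_rot: [0.002, 0.73, 0.683, 0.0]
wrist_force: [0.7, 0.2, -1.7]
opening: 0.461
grasp_force: 60.6
```

```bash
python3 go.py 552.5 -186.5 81 -3.6
```

```text
t 60.4 pos [ 552.3 -189.   122.7] toolz [ 0.004 -0.003 -1.   ] yawY -3.79 open 39.4 F [ 0.7  0.2 -1.7] q6 -0.47
shift [ 2.6 -0.1 41.7] rz -0.0033
```

jog_arm(series=[[[2.6,0,5,0,0,-0.003,30],[0,0,15,0,0,0,30],[0,0,10,0,0,0,30],[0,0,4,0,0,0,30],[0,0,0,0,0,0,30],[0,0,0,0,0,0,30],[0,0,0,0,0,0,30],[0,0,0,0,0,0,30],[0,0,0,0,0,0,30],[0,0,0,0,0,0,30]]])

```text
time_s: 61.4
eef_pos: [0.5515, -0.1818, 0.0872]
eef_rot: [0.0, 0.728, 0.686, 0.0]
wrist_force: [0.1, 0.5, -0.8]
opening: 0.466
grasp_force: 60.7
```

```bash
python3 go.py 552.5 -186.5 81 -3.6
```

```text
t 61.4 pos [ 551.5 -181.8   87.2] toolz [ 0. -0. -1.] yawY -3.42 open 39.8 F [ 0.1  0.5 -0.8] q6 -0.46
shift [-4.7  1.3  6.2] rz 0.0032
```

jog_arm(series=[[[-2.3,0.6,1,0,0,0.003,30],[-2.4,0.6,1,0,0,0,30],[0,0,1,0,0,0,30],[0,0,1,0,0,0,30],[0,0,1,0,0,0,30],[0,0,0.5,0,0,0,30],[0,0,0,0,0,0,30],[0,0,0,0,0,0,30],[0,0,0,0,0,0,30],[0,0,0,0,0,0,30]]])

```text
time_s: 62.4
eef_pos: [0.5524, -0.1865, 0.0816]
eef_rot: [0.0, 0.729, 0.685, 0.0]
wrist_force: [-0.9, 0.4, -0.3]
opening: 0.464
grasp_force: 60.7
```

```bash
python3 go.py 552.5 -186.5 81 -3.6; python3 m5.py 538.5 -415.5 57 552.5 -186.5 57
```

```text
t 62.4 pos [ 552.4 -186.5   81.6] toolz [ 0. -0. -1.] yawY -3.58 open 39.6 F [-0.9  0.4 -0.3] q6 -0.47
shift [-0.   0.1  0.6] rz 0.0003
scene timer (array([ 539.5, -415.3]), 566)
scene timer top z 114.0 circ [ 536.5 -417. ]
scene salt cap (array([ 553.9, -187.6]), 210)
scene salt body (array([ 553.1, -185.7]), 88)
top timer (array([ 539. , -417.7]), 225)
top timer top z 118.6 circ [ 538.  -415.8]
```

Everything is on target. I lower the last millimetre, release, and retreat upward.

jog_arm(series=[[[0,0,0.5,0,0,0,30],[0,0,0.5,0,0,0,30],[0,0,0.3,0,0,0,30],[0,0,0,0,0,0,30],[0,0,0,0,0,0,65],[0,0,0,0,0,0,65],[0,0,0,0,0,0,65],[0,0,-10,0,0,0,65],[0,0,-25,0,0,0,65],[0,0,-35,0,0,0,65]]])

```text
time_s: 63.5
eef_pos: [0.5511, -0.1858, 0.1496]
eef_rot: [-0.002, 0.729, 0.685, -0.001]
wrist_force: [0.6, -0.9, -0.2]
opening: 0.758
grasp_force: 0.0
```

jog_arm(series=[[[0,0,-40,0,0,0,65],[20,-20,-20,0,0,0,65],[40,-20,0,0,0,0,65],[40,-20,0,0,0,0,65],[40,-20,0,0,0,0,65],[40,-10,0,0,0,0,65],[40,0,0,0,0,0,65],[0,0,0,0,0,0,65],[0,0,0,0,0,0,65],[0,0,0,0,0,0,65]]])

```text
time_s: 64.5
eef_pos: [0.4765, 0.0379, 0.2105]
eef_rot: [0.0, 0.729, 0.684, -0.0]
wrist_force: [-0.3, -0.4, 0.3]
opening: 0.758
grasp_force: 0.0
```

```bash
python3 go.py; python3 m5.py 538.5 -415.5 57 552.5 -186.5 57;python3 - <<'E'
from h import *
c,W=grab("scene"); cv2.imwrite("pics/end.png",cv2.resize(c["frame"][180:380,230:500],None,fx=2.9,fy=2.9))
P=W.reshape(-1,3)*1000;L=P[(P[:,0]>420)&(P[:,0]<680)&(P[:,1]>-500)&(P[:,1]<-100)&(P[:,2]>48)&(P[:,2]<62)]
print(np.median(L[:,2]),cv2.minAreaRect(L[:,:2].astype(np.float32)))
E
```

```text
t 64.5 pos [476.5  37.9 210.5] toolz [ 0.    -0.001 -1.   ] yawY -3.61 open 64.7 F [-0.3 -0.4  0.3] q6 -0.11
scene timer (array([ 539.5, -415.4]), 560)
scene timer top z 114.2 circ [ 536.3 -416.6]
scene salt cap (array([ 555.7, -185.9]), 118)
scene salt body (array([ 553.5, -186.2]), 80)
top timer (array([ 539.8, -417.4]), 214)
top timer top z 117.4 circ [ 538.  -416.2]
top salt cap (array([ 555.7, -188.2]), 97)
top salt body (array([ 549.2, -193.4]), 20)
55.95373286738081 ((545.4814453125, -303.7575988769531), (302.4184875488281, 153.4107666015625), 86.15900421142578)
```

View pics/end.png

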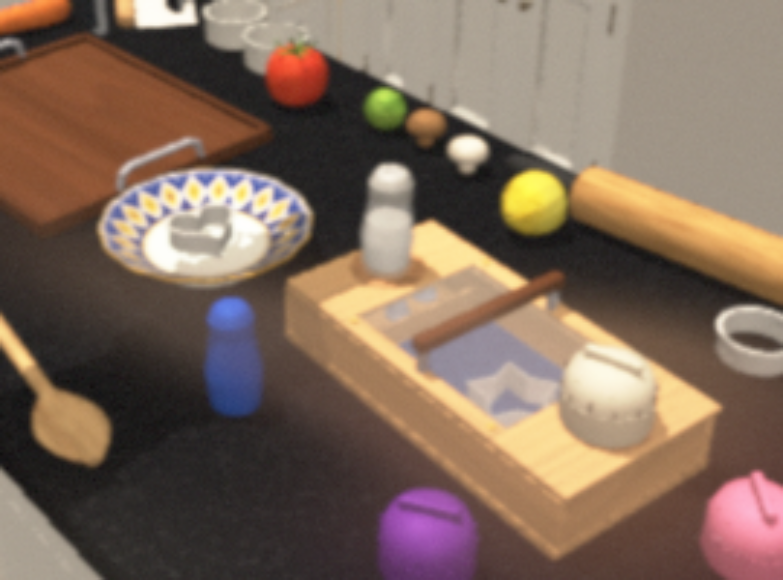

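The salt (387,225) and timer (608,395) stand upright on their pads on the closed lid. The heart (203,232) lies flat in the plate, and the star is in the box.

```bash
python3 -c "
from bench import ctrl
print(ctrl.hand_in())"
```

```text
the job is handed in; nothing more can be done
None
```

The job is handed in at about 65 s of robot time: the heart cutter lies flat in the middle of the plate, the star is still in the box, the lid is back home on the box, and the timer and salt stand upright on the pads they came from, within about 3 mm of the middle by camera.

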